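# Stack tank baffle plates square in the drop-front box

### The arm

A 6-joint arm with a two-finger parallel gripper is mounted at the origin on the work surface. World frame = base frame: x ahead of the robot, y to its left, z up, the work surface at z = 0. Lengths are in m, angles in degrees, forces in N, time in s.
With the tool pointing down it reaches from about 0.375 to 0.9 m from the base axis. Payload 3.1 kg.
Tool frame: the origin (TCP) lies on the centre line of the jaws, within the pads' length; the fingertips stand 17 mm ahead of it and the grasp point (between the pads) lies 2 mm behind it; y points along the fingers, x is the direction in which the jaws open and shut, and the axes are right-handed (so a half turn about y gives the same grasp; the last joint's range is limited). The gripper opens to 87 mm and grips with 3 to 60 N. Pads are 19 mm wide; open, the fingers measure 117 mm over their backs; the gripper's body (75 mm by 190 mm) begins 51 mm behind the grasp point.
Start: joints at [-85.457, 30.224, 82.088, -0, 67.689, -10.227], TCP at [0.159, -0.604, 0.21] pointing down, gripper open.
Joint ranges: [-176.69, 176.69], [-43.24, 126.21], [12.49, 139.97], [-82, 262], [0, 151.66], [-163.58, 163.58]. Speed limits (degrees/s): [159.86, 159.86, 180, 180, 180, 180].

### API

Orientations are given as a 3x3 rotation matrix whose columns are the frame's x, y, z axes.
In Python, from rig import read_state, capture, camera_info, hand_in, trace, tip_of gives the robot as it stands.
- The arm moves only by the tool jog_arm, never from a script. Its argument "steps" is a list of rows, each an object with "fingers": the opening in per cent of the stroke, from 0 (shut) to 100 (fully open); "delta_pos": the shift along the world's x, y, z in mm, a list of three; "turn": the turn about the world's z in degrees. A call has 1 to 20 rows; each row is the pose to reach, as a shift and turn from the pose commanded when the call began; what a row does not reach only later rows make up. A row lasts 1/12 s, in which the tool goes at most 41.7 mm and 7.16 degrees, less where a joint would pass 70% of its speed; a pose out of reach is approached as far as the arm can. A call with a gripper value outside its range is refused whole. The fingers move at their own pace and stop on an object; the grip force is fixed at half the most. Time passes only in rows, so rows that repeat a pose let the fingers close. It gives the time, the measured TCP pose, the force and the opening at its end, in the units of the state.
- read_state(): the state, without advancing time (a new reading comes with each control period).
- capture(name): name is "scene" or "top"; returns the picture (480x640x3 uint8, red, green, blue); there is no depth.
- camera_info(name): a dict with "fov_y" (degrees; the focal length in pixels is half the picture's height over the tangent of half this angle, whatever the lens; pixels are square), "cx", "cy" (the principal point, pixels), "view" (4x4, takes a point from world to camera coordinates). Camera axes: x right, y down, z forward; pixel columns grow to the right and rows downward; lengths in m; the calibration is good to about 2 mm. A picture is of the moment at which its call begins. camera_info takes no time and is no camera call.
- hand_in(): hands the job in, once; it reports no verdict.
Trained networks look in the newest picture that a camera, given by its name, has taken for a name from the list of things; names that differ only in an ending like _2 or _b are one class to them, and where a whole thing is asked for, a point or a joint stands for the part that bears it (a point fixed in the world has none). Each returns a list of dicts, best first, with "confidence" (0 to 1); they miss things now and then, are a little off and sometimes report something else, mostly with a low value. They report only what shows in the picture. A call takes as long as a camera call. They do not tell look-alikes from the thing itself.
- trace(target, camera): "mask" (480x640 bool, what is visible of it).
- tip_of(target, camera): "position" ([x, y, z] in m, in world coordinates, good to about 4 mm: a listed point, or the origin of a listed thing).
The state is a dict: "time_s": time; "joint_positions": joint angles; "qvel": joint speeds; "tau": joint torques, N m; "position": TCP position; "tcp_rot": TCP orientation; "force": force on the tool from outside, world axes, zero at the start; "moment": the same for the moment, N m; "opening": opening from 0.0 (shut) to 1.0 (fully open).
Only numpy, scipy, OpenCV 4.12 (cv2) and the standard library are available. Lean on these libraries where they do the work, as an engineer would, in place of code of your own. Each camera call takes 0.05 s, during which the arm holds its last target.

### The job

Put the two flat white baffle plates away in the grey plate box: first fold its front flap fully down, then stack the plates flat on the deck, the long one underneath and the short one on top, each lengthwise front to back and squared up flush against both the back fence and the left side fence. Then fold the flap back up so that it stands upright, and leave the other things on the bench where they are.

Things in the scene. Friction and masses are not known exactly. Their poses are not given: they have to be found in the camera images.
- plate_box: Grey storage box for plates, fixed to the bench. Origin: centre of the box on the bench top; x points to its back, y to its left, z up (all box-frame numbers here are in mm). Its solid deck has its top at z = 30 and spans x -90 to 80, y -55 to 55. Back fence and left side fence stand on the deck; the right side is open; the front is closed by a hinged flap.
- corner (a point): The inner corner where the two fences meet, on the deck: x = 70, y = 45, z = 30 in the box frame. The fences are 10 mm thick and 34 mm high above the deck. Back fence: inner face x = 70, the whole width of the deck. Left side fence: inner face y = 45, in two pieces, x -56 to -16 and x 50 to 80, with a 66 mm wide gap for a finger between them.
- flap (a joint): Flap angle, rad: 0 upright (shut), 1.0 fully down on its stop, leaning out in front of the box. Aluminium, 100 mm wide, 55 high, 6 thick, hinged along its bottom edge; its top edge is a plain round bead 10 mm thick, so that down on its stop the bead is about 60 mm above the bench and 45 mm in front of the deck. It stays where put up to about 0.3 rad; beyond that it sinks to its stop by its own weight. No latch; about 1 N at its top edge moves it.
- flap_edge (a point): Middle of the top edge of the flap, 55 mm from the hinge; moves with the flap.
- flap_hinge (a point): Middle of the flap's hinge line: x = -90, y = 0, z = 30 in the box frame. Upright, the flap's inner face is at x = -90, its outer face at x = -96. To raise it, move the bead along its arc about this line, upwards and towards the box: a purely level push on the bead can jam.
- long_plate_mid (a point): Centre (half-way up) of the long plate: flat white plastic baffle plate, 130 mm along its x, 60 mm along its y, 14 mm thick, about 0.11 to 0.22 kg, lying flat on the bench at first. Squared in the corner its centre is at x = 5, y = 15 in the box frame.
- short_plate_mid (a point): Centre (half-way up) of the short plate: the same but 100 mm along its x (60 mm along y, 14 mm thick), about 0.09 to 0.18 kg. Squared in the corner its centre is at x = 20, y = 15 in the box frame.
- wash_bottle: Bystander: white squeeze bottle with a red cap, 64 mm across, 170 mm tall, standing left of the box.
- steel_bowl: Bystander: steel bowl, 130 mm across, 50 mm tall.
- round_cover: Bystander: round white plastic disc, 90 mm across, 14 mm thick, lying flat; it is not one of the plates.
- screwdriver: Bystander: screwdriver lying near the robot; origin on the underside.
- wrench: Bystander: wrench lying near the robot; origin on the underside.
- sample_cup: Bystander: steel cup, 72 mm across, 80 mm tall.
- flange: Bystander: dark steel ring, 80 mm across, 14 mm thick, lying flat.
Mind the look-alikes: they are no part of the job. Leave any brown look-alike of the part that bears long_plate_mid alone.

How it is judged:
By the outcome, as a careful person would: the job done as asked, in the order asked, and still so for the second after the job is handed in, with the robot touching nothing.
It also fails if it takes over 72 s, if anything falls off the work surface, if the arm or the gripper's body presses on something with over 40 N, if the wrist force passes 120 N, or if a joint passes its speed limit or range.

## Working session

There is one attempt and no reset: what is moved stays moved. The work goes in short steps, Python scripts to look and compute and a tool call to move; the robot and the scene stay as the last step left them, time stands still between calls to the robot, and variables do not carry over. Pictures are saved under pics/ and viewed, and the job is handed in when it is done.

Besides the shell and the picture viewer there is one more tool, called after ">>>" as name([rows], argument=value, ...), one row to a line, values as JSON. jog_arm: Moves the arm, as the interface text tells. Its arguments: {"type":"object","properties":{"steps":{"type":"array","items":{"type":"object","properties":{"fingers":{"type":"number"},"delta_pos":{"type":"array","items":{"type":"number"}},"turn":{"type":"number"}}}}},"required":["steps"]}

```bash
ls; mkdir -p pics; python3 - <<'E'
from rig import *
import cv2, numpy as np
s=read_state()
for k in s: print(k, np.round(s[k],3).tolist())
for n in("scene","top"):
    im=capture(n); cv2.imwrite(f"pics/{n}0.png",im[:,:,::-1])
    c=camera_info(n); print(n,c["fov_y"],c["cx"],c["cy"],np.round(c["view"],4).tolist(), [k for k in c])
E
```

```text
pics
time_s 0.0
joint_positions [-85.457, 30.279, 82.159, -0.0, 67.69, -10.227]
qvel [0.019, -0.011, 0.094, -0.03, -0.051, -0.081]
tau [-0.001, -44.004, -17.659, 0.063, 0.058, -0.0]
position [0.159, -0.604, 0.209]
tcp_rot [[0.255, -0.0, 0.967], [-0.967, 0.002, 0.255], [-0.002, -1.0, 0.0]]
force [0.235, 1.046, -0.081]
moment [0.025, -0.005, 0.019]
opening 1.0
scene 57.725107217324414 317.2444557129147 240.1909346193252 [[0.6441, 0.7649, -0.0006, -0.3224], [0.4893, -0.4125, -0.7684, -0.2251], [-0.588, 0.4947, -0.64, 1.3433], [0.0, 0.0, 0.0, 1.0]] ['fov_y', 'cx', 'cy', 'view']
top 43.34159398552343 311.2810632852347 235.08827255193344 [[0.0151, -0.9998, 0.0123, -0.0639], [-0.9952, -0.0163, -0.0966, 0.5444], [0.0968, -0.0108, -0.9952, 1.7502], [0.0, 0.0, 0.0, 1.0]] ['fov_y', 'cx', 'cy', 'view']
```

View pics/scene0.png

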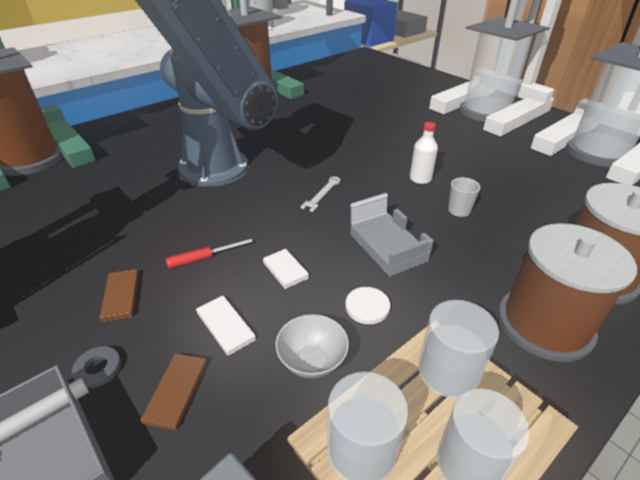

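View pics/top0.png

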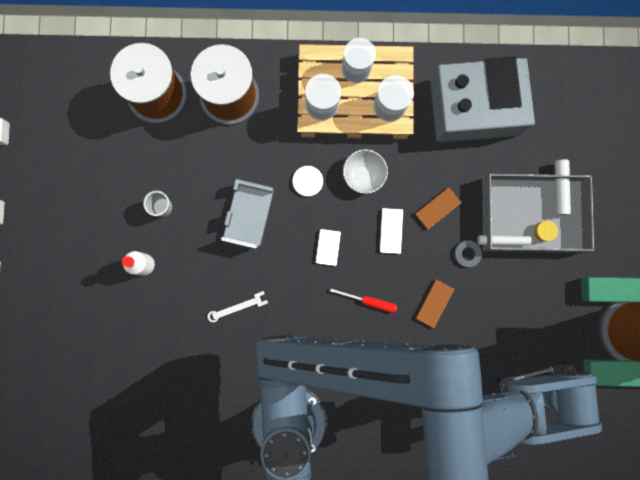

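Scene: white plates in the top view are at (328,247), the shorter one, and (391,231), the longer one. The brown look-alikes are at (438,208) and (435,304), and the round disc is at (308,181). Box at (247,215) with the flap edge at bottom (240,241). I'll confirm this in an enlarged crop and measure.

```bash
cat > h.py <<'E'
from rig import *
import cv2, numpy as np
def cam(n):
    c=camera_info(n); f=240/np.tan(np.radians(c["fov_y"]/2)); V=np.array(c["view"])
    return f,c["cx"],c["cy"],V
def back(n,uv,z):
    f,cx,cy,V=cam(n); uv=np.atleast_2d(uv).astype(float)
    d=np.c_[(uv[:,0]-cx)/f,(uv[:,1]-cy)/f,np.ones(len(uv))]@V[:3,:3]
    o=-V[:3,:3].T@V[:3,3]
    return o+d*((z-o[2])/d[:,2])[:,None]
def proj(n,p):
    f,cx,cy,V=cam(n); q=np.atleast_2d(p)@V[:3,:3].T+V[:3,3]
    return np.c_[f*q[:,0]/q[:,2]+cx,f*q[:,1]/q[:,2]+cy]
def rect(n,mask,z):
    pts=cv2.findContours(mask.astype(np.uint8),cv2.RETR_EXTERNAL,cv2.CHAIN_APPROX_NONE)[0]
    c=max(pts,key=cv2.contourArea).reshape(-1,2)
    w=back(n,c,z)[:,:2]*1000
    return cv2.minAreaRect(w.astype(np.float32))
E
python3 - <<'E'
from h import *
ims={n:capture(n) for n in("top","scene")}
for t in("long_plate_mid","short_plate_mid","flap","plate_box"):
  for n in("top","scene"):
    for r in trace(t,n)[:3]:
        m=np.array(r["mask"]); ys,xs=np.nonzero(m)
        print(t,n,round(r["confidence"],2),m.sum(),xs.mean().round(1),ys.mean().round(1), ims[n][m].mean(0).round(), np.round(np.array(rect(n,m,0.014)[0]+rect(n,m,0.014)[1]+(rect(n,m,0.014)[2],)),1) if 'plate_mid' in t else '')
for t in("long_plate_mid","short_plate_mid","corner","flap_edge","flap_hinge","plate_box","wash_bottle","steel_bowl","round_cover","screwdriver","wrench","sample_cup"):
  for n in("top","scene"):
    print(t,n,[(round(r["confidence"],2),np.round(np.array(r["position"])*1000).tolist()) for r in tip_of(t,n)[:3]])
a=ims["top"][170:290,200:470]; cv2.imwrite("pics/crop1.png",cv2.resize(a[:,:,::-1],None,fx=2.9,fy=2.9,interpolation=cv2.INTER_CUBIC))
a=ims["scene"][170:290,320:460]; cv2.imwrite("pics/crop2.png",cv2.resize(a[:,:,::-1],None,fx=4.5,fy=4.5,interpolation=cv2.INTER_CUBIC))
print(read_state()["time_s"])
E
```

```text
long_plate_mid top 0.98 869 391.4 231.0 [254. 254. 253.] [ 562.7 -292.7   61.   129.6   87.1]
long_plate_mid top 0.83 940 434.4 303.9 [168. 107.  60.] [ 349.9 -420.3   61.2  131.8   63.1]
long_plate_mid top 0.71 890 438.1 208.4 [167. 106.  60.] [ 632.4 -432.8   60.6  136.1   39.5]
long_plate_mid scene 0.7 1727 225.6 325.2 [240. 235. 234.] [ 568.5 -294.4   62.6  138.5   86.8]
long_plate_mid scene 0.7 1443 119.7 295.9 [131.  90.  62.] [ 357.2 -421.3   63.6  141.4   62.8]
long_plate_mid scene 0.68 729 368.8 208.6 [181. 183. 187.] [477.6 200.2 147.8  81.5  76.6]
short_plate_mid top 0.69 693 328.1 247.5 [252. 253. 252.] [ 510.6 -105.8   60.3  100.3   82.8]
short_plate_mid scene 0.66 1776 225.8 325.5 [238. 234. 232.] [ 569.2 -294.4   63.6  139.7   87.5]
short_plate_mid scene 0.6 1028 285.1 268.6 [232. 228. 227.] [ 516.8 -108.7   67.3  117.5   83.6]
flap top 0.56 157 240.4 242.8 [211. 214. 218.] 
flap scene 0.68 760 368.8 208.7 [180. 182. 187.] 
flap scene 0.56 3928 387.6 236.3 [145. 149. 153.] 
plate_box top 0.65 2436 247.8 214.4 [167. 178. 183.] 
plate_box top 0.51 440 238.2 307.3 [218. 2
[... 953 characters left out ...]
 -519.0, 2.0])]
wash_bottle top [(0.98, [454.0, 441.0, -6.0])]
wash_bottle scene [(0.89, [449.0, 436.0, -0.0])]
steel_bowl top [(0.72, [733.0, -212.0, -2.0])]
steel_bowl scene [(0.83, [733.0, -210.0, 2.0])]
round_cover top [(0.72, [707.0, -39.0, -2.0])]
round_cover scene [(0.85, [713.0, -40.0, 2.0])]
screwdriver top [(0.76, [361.0, -209.0, 2.0]), (0.65, [527.0, 149.0, 26.0]), (0.27, [710.0, -40.0, -3.0])]
screwdriver scene [(0.81, [360.0, -210.0, -4.0]), (0.52, [627.0, 390.0, -0.0])]
wrench top [(0.93, [325.0, 158.0, 2.0])]
wrench scene [(0.65, [330.0, 157.0, 1.0]), (0.27, [363.0, -208.0, -2.0])]
sample_cup top [(0.96, [627.0, 394.0, 3.0])]
sample_cup scene [(0.79, [624.0, 390.0, -2.0])]
1.8
```

View pics/crop1.png

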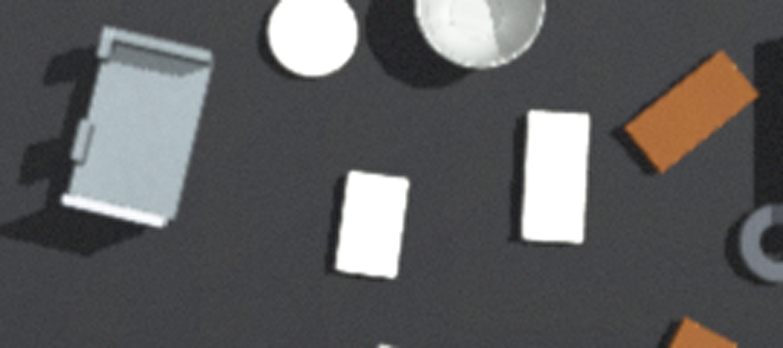

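View pics/crop2.png

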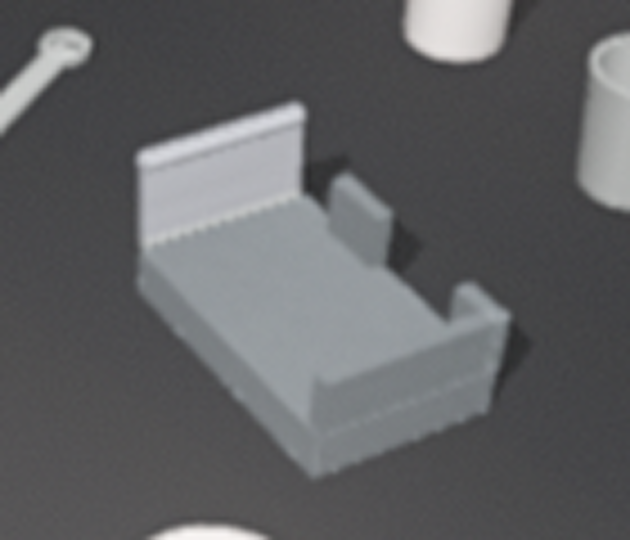

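```bash
cat >> h.py <<'E'
def boxpts(b): 
    return np.array([[x,y,z] for x in b[0:2] for y in b[2:4] for z in b[4:6]],float)
PARTS=[(-90,80,-55,55,0,30),(70,80,-55,55,30,64),(-56,-16,45,55,30,64),(50,80,45,55,30,64)]
def w_of(p,pose):
    a=np.radians(pose[2]); R=np.array([[np.cos(a),-np.sin(a),0],[np.sin(a),np.cos(a),0],[0,0,1]])
    return (np.asarray(p,float)@R.T+[pose[0],pose[1],0])/1000
def flap_pts(th):
    P=[]
    for y in(-50,50):
        for x,z in((0,0),(-6,0),(-8,50),(-8,57),(2,57),(2,50)):
            P.append([-90+x*np.cos(th)-z*np.sin(th), y, 30+z*np.cos(th)+x*np.sin(th)*-1*-1])
    return np.array(P)
def render(n,pose,th=None,S=4,parts=PARTS):
    im=np.zeros((480*S,640*S),np.uint8)
    L=[boxpts(b) for b in parts]+([flap_pts(th)] if th is not None else [])
    for P in L:
        uv=((proj(n,w_of(P,pose))+.5)*S-.5).round().astype(np.int32)
        cv2.fillConvexPoly(im,cv2.convexHull(uv),1)
    return cv2.resize(im.astype(np.float32),(640,480),interpolation=cv2.INTER_AREA)
E
python3 - <<'E'
from h import *
from scipy.optimize import minimize
M={}
for n in("top","scene"):
    im=capture(n); r=[q for q in trace("plate_box",n)][0]; M[n]=np.array(r["mask"]).astype(np.float32)
def cost(p,ns,th=0.0): return sum(np.abs(render(n,p,th)-M[n]).sum()/M[n].sum() for n in ns)
for ns in(("top",),("scene",),("top","scene")):
    r=minimize(cost,[614,130,-12],args=(ns,),method="Nelder-Mead",options=dict(initial_simplex=[[614,130,-12],[620,130,-12],[614,136,-12],[614,130,-8]],xatol=.1,fatol=1e-4))
    print(ns,r.x.round(2),round(r.fun,4))
im=capture("top").copy()
pose=r.x
for n in("top","scene"):
    im=capture(n); e=render(n,pose,0.0)>.5
    c=cv2.findContours(e.astype(np.uint8),cv2.RETR_EXTERNAL,cv2.CHAIN_APPROX_NONE)[0]
    sl=(slice(170,260),slice(200,300)) if n=="top" else (slice(180,280),slice(330,450))
    big=cv2.resize(im[sl][:,:,::-1],None,fx=4,fy=4,interpolation=cv2.INTER_CUBIC)
    o=np.array([sl[1].start,sl[0].start])
    cv2.drawContours(big,[(q-o)*4+2 for q in c],-1,(0,0,255),1)
    for P in PARTS[:1]:
        uv=((proj(n,w_of(boxpts(P),pose))-o)*4).astype(int)
        for u in uv: cv2.circle(big,tuple(int(t) for t in u),3,(0,255,0),-1)
    cv2.imwrite(f"pics/fit_{n}.png",big)
a,b=cv2.imread("pics/fit_top.png"),cv2.imread("pics/fit_scene.png")
h=max(a.shape[0],b.shape[0]); o=np.zeros((h,a.shape[1]+b.shape[1],3),np.uint8);o[:a.shape[0],:a.shape[1]]=a;o[:b.shape[0],a.shape[1]:]=b
cv2.imwrite("pics/fit.png",cv2.resize(o,(800,int(h*800/o.shape[1]))))
E
```

```text
('top',) [608.77 130.54 -12.27] 0.0349
('scene',) [611.56 132.23 -12.31] 0.0424
('top', 'scene') [610.3 131.1 -12.8] 0.0918
```

View pics/fit.png

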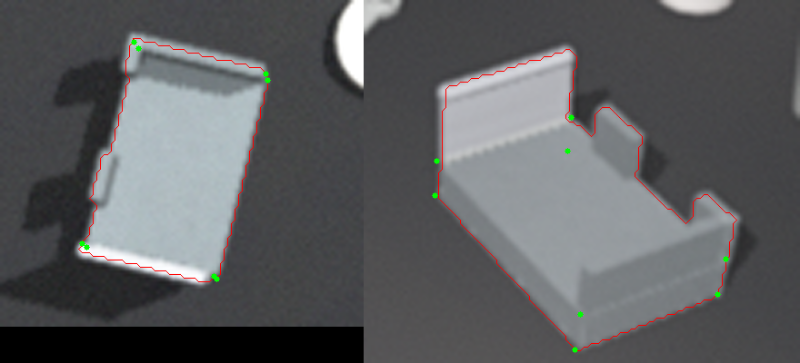

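Fit agrees in both views: the box is at about (610,131) with yaw −12.3°, and the red outline matches the fences and flap. I confirmed the plates as white long (562.7,−292.7) and white short (510.6,−105.8), and I'm ignoring the brown ones. Next I move to the inner side of the flap with the fingers shut.

>>> jog_arm([
  {"delta_pos": [40, 75, 0], "turn": -7, "fingers": 0},
  {"delta_pos": [75, 150, 0], "turn": -14, "fingers": 0},
  {"delta_pos": [115, 225, 0], "turn": -21, "fingers": 0},
  {"delta_pos": [155, 300, 0], "turn": -27.1, "fingers": 0},
  {"delta_pos": [388, 749, 0], "turn": -27.1, "fingers": 0},
  {"delta_pos": [388, 749, 0], "turn": -27.1, "fingers": 0},
  {"delta_pos": [388, 749, 0], "turn": -27.1, "fingers": 0},
  {"delta_pos": [388, 749, 0], "turn": -27.1, "fingers": 0},
  {"delta_pos": [388, 749, 0], "turn": -27.1, "fingers": 0},
  {"delta_pos": [388, 749, 0], "turn": -27.1, "fingers": 0},
  {"delta_pos": [388, 749, 0], "turn": -27.1, "fingers": 0},
  {"delta_pos": [388, 749, 0], "turn": -27.1, "fingers": 0},
  {"delta_pos": [388, 749, 0], "turn": -27.1, "fingers": 0},
  {"delta_pos": [388, 749, 0], "turn": -27.1, "fingers": 0},
  {"delta_pos": [388, 749, 0], "turn": -27.1, "fingers": 0},
  {"delta_pos": [388, 749, 0], "turn": -27.1, "fingers": 0},
  {"delta_pos": [388, 749, 0], "turn": -27.1, "fingers": 0},
  {"delta_pos": [388, 749, 0], "turn": -27.1, "fingers": 0},
  {"delta_pos": [388, 749, 0], "turn": -27.1, "fingers": 0},
  {"delta_pos": [388, 749, 0], "turn": -27.1, "fingers": 0},
])

```text
time_s: 3.82
position: [0.5433, 0.1379, 0.21]
tcp_rot: [[-0.213, 0.0, 0.977], [-0.977, -0.0, -0.213], [0.0, -1.0, 0.0]]
force: [1.4, -0.8, 0.2]
opening: 0.003
```

>>> jog_arm([
  {"delta_pos": [0, 0, 0], "fingers": 0},
  {"delta_pos": [0, 0, -40], "fingers": 0},
  {"delta_pos": [0, 0, -80], "fingers": 0},
  {"delta_pos": [0, 0, -80], "fingers": 0},
  {"delta_pos": [0, 0, -80], "fingers": 0},
])

```text
$.steps[0]: bad value
```

```bash
python3 - <<'E'
from h import *
s=read_state(); print(s["position"],s["force"])
p=np.array(s["position"])*1000; a=np.radians(-12.3); d=p[:2]-[610,131]
print("box frame",d[0]*np.cos(a)+d[1]*np.sin(a),-d[0]*np.sin(a)+d[1]*np.cos(a))
im=capture("scene"); cv2.imwrite("pics/s2.png",cv2.resize(im[120:300,300:480][:,:,::-1],None,fx=3.3,fy=3.3,interpolation=cv2.INTER_CUBIC))
E
```

```text
[0.54331051 0.13786856 0.21004576] [ 1.38154142 -0.84770486  0.19802351]
box frame -66.62188515667668 -7.495994874403178
```

View pics/s2.png

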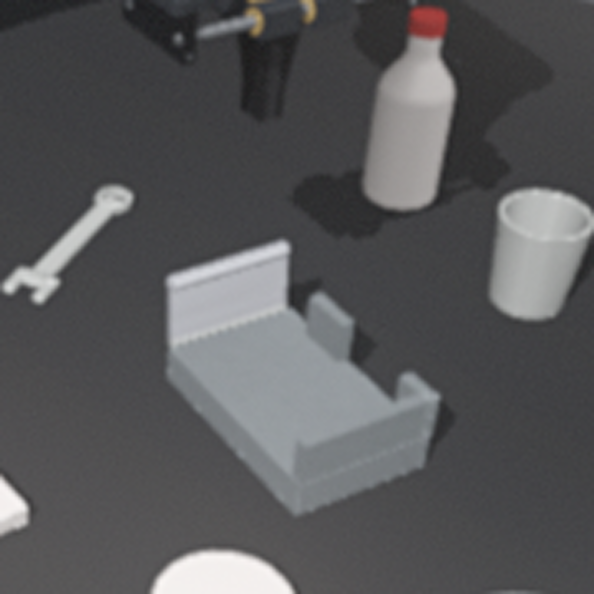

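The call was refused because "turn" is needed in each row. The picture shows the fingers clear above the box (tips at (265,115) in the crop) and the flap upright.

>>> jog_arm([
  {"delta_pos": [0, 0, 0], "turn": 0, "fingers": 0},
  {"delta_pos": [0, 0, -40], "turn": 0, "fingers": 0},
  {"delta_pos": [0, 0, -80], "turn": 0, "fingers": 0},
  {"delta_pos": [0, 0, -80], "turn": 0, "fingers": 0},
  {"delta_pos": [0, 0, -80], "turn": 0, "fingers": 0},
])

```text
time_s: 4.28
position: [0.5402, 0.1345, 0.1281]
tcp_rot: [[-0.215, -0.007, 0.977], [-0.977, -0.001, -0.215], [0.002, -1.0, -0.007]]
force: [-0.1, -0.2, 1.3]
opening: 0.003
```

>>> jog_arm([
  {"delta_pos": [0, 0, 0], "turn": 0, "fingers": 0},
  {"delta_pos": [0, 0, 0], "turn": 0, "fingers": 0},
])

```text
time_s: 4.45
position: [0.5445, 0.1351, 0.1325]
tcp_rot: [[-0.214, 0.005, 0.977], [-0.977, 0.0, -0.214], [-0.001, -1.0, 0.005]]
force: [1.2, -0.2, 0.6]
opening: 0.004
```

```bash
python3 - <<'E'
from h import *
s=read_state(); print(s["position"],s["force"],s["tcp_rot"])
p=np.array(s["position"])*1000; a=np.radians(-12.3); d=p[:2]-[610,131]
print("box frame",d[0]*np.cos(a)+d[1]*np.sin(a),-d[0]*np.sin(a)+d[1]*np.cos(a))
E
```

```text
[0.54453046 0.13509305 0.13245784] [ 1.16140936 -0.17800623  0.57708728] [[-2.14380533e-01  4.94399695e-03  9.76737705e-01]
 [-9.76749447e-01  1.70673029e-04 -2.14383974e-01]
 [-1.22661649e-03 -9.99987764e-01  4.79245731e-03]]
box frame -64.83867088314979 -9.947906763606621
```

>>> jog_arm([
  {"delta_pos": [0, 0, -20], "turn": 0, "fingers": 0},
  {"delta_pos": [0, 0, -40], "turn": 0, "fingers": 0},
  {"delta_pos": [0, 0, -50], "turn": 0, "fingers": 0},
  {"delta_pos": [0, 0, -50], "turn": 0, "fingers": 0},
  {"delta_pos": [0, 0, -50], "turn": 0, "fingers": 0},
  {"delta_pos": [0, 0, -50], "turn": 0, "fingers": 0},
])

```text
time_s: 4.95
position: [0.5439, 0.1356, 0.0814]
tcp_rot: [[-0.214, 0.003, 0.977], [-0.977, 0.0, -0.214], [-0.001, -1.0, 0.003]]
force: [0.3, 0.6, 0.9]
opening: 0.002
```

>>> jog_arm([
  {"delta_pos": [-5, 1, 0], "turn": 0, "fingers": 0},
  {"delta_pos": [-10, 2, 0], "turn": 0, "fingers": 0},
  {"delta_pos": [-15, 3, 0], "turn": 0, "fingers": 0},
  {"delta_pos": [-20, 4, 0], "turn": 0, "fingers": 0},
  {"delta_pos": [-25, 5, 0], "turn": 0, "fingers": 0},
  {"delta_pos": [-30, 6, 0], "turn": 0, "fingers": 0},
  {"delta_pos": [-35, 7, 0], "turn": 0, "fingers": 0},
  {"delta_pos": [-40, 9, 0], "turn": 0, "fingers": 0},
  {"delta_pos": [-45, 10, 0], "turn": 0, "fingers": 0},
  {"delta_pos": [-50, 11, 0], "turn": 0, "fingers": 0},
  {"delta_pos": [-50, 11, 0], "turn": 0, "fingers": 0},
  {"delta_pos": [-50, 11, 0], "turn": 0, "fingers": 0},
])

```text
time_s: 5.95
position: [0.4924, 0.1467, 0.0799]
tcp_rot: [[-0.213, 0.0, 0.977], [-0.977, -0.0, -0.213], [0.0, -1.0, 0.0]]
force: [-0.0, -0.1, 0.8]
opening: 0.004
```

```bash
cat >> h.py <<'E'
POSE=[610,131,-12.3]
def bf(p=None):
    if p is None: p=read_state()["position"]
    p=np.array(p)*1000; a=np.radians(POSE[2]); d=p[:2]-POSE[:2]
    return np.round([d[0]*np.cos(a)+d[1]*np.sin(a),-d[0]*np.sin(a)+d[1]*np.cos(a),p[2]],1)
def shot(n,name,x0,x1,y0,y1,f):
    im=capture(n); cv2.imwrite(f"pics/{name}.png",cv2.resize(im[y0:y1,x0:x1][:,:,::-1],None,fx=f,fy=f,interpolation=cv2.INTER_CUBIC))
E
python3 - <<'E'
from h import *
s=read_state(); print(s["position"],s["force"],bf())
shot("scene","s3",320,480,140,290,4)
E
```

```text
[0.49244093 0.1467168  0.07988595] [-0.01979525 -0.07270551  0.81160802] [-118.2   -9.7   79.9]
```

View pics/s3.png

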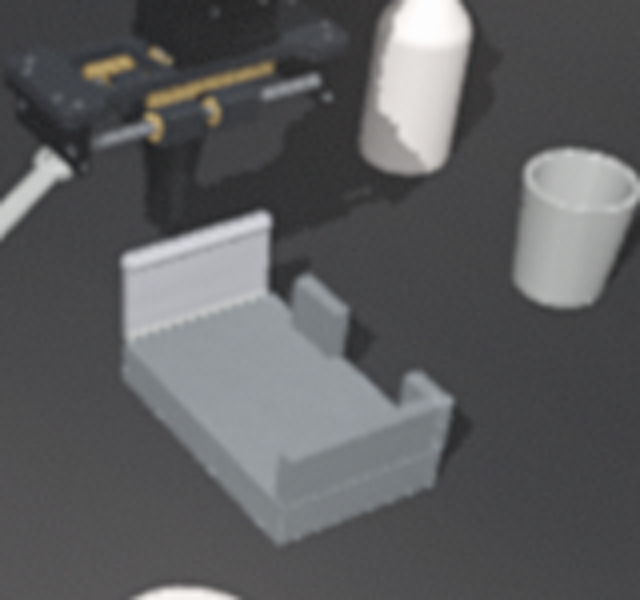

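The flap is still upright and the finger tips appear in front of it at crop (170,225), so something doesn't add up. I'll check where the TCP projects.

```bash
python3 - <<'E'
from h import *
p=np.array(read_state()["position"])
for z in(0.017,0,-.05):
    for n in("scene","top"): print(z,n,proj(n,p-[0,0,z]).round(1), end=' ')
    print()
a=w_of([[-65,-10,193-0],[-65,-10,82]],POSE); print(proj("scene",a))
shot("top","t3",180,340,150,300,4)
E
```

```text
0.017 scene [[360.3 203. ]] 0.017 top [[240.8 250.9]] 
0 scene [[360.7 197.3]] 0 top [[240.2 250.5]] 
-0.05 scene [[362. 180.]] -0.05 top [[238.3 249.2]] 
[[376.47222132 166.85082973]
 [372.44361579 207.66631077]]
```

View pics/t3.png

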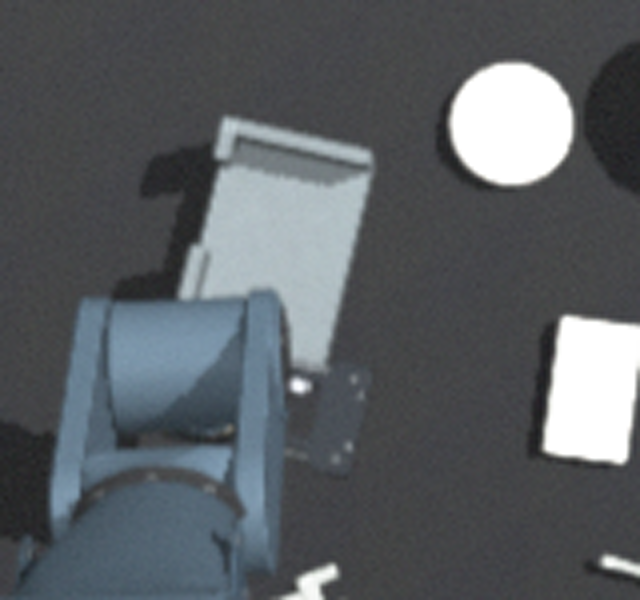

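```bash
python3 - <<'E'
from h import *
s=read_state(); print(s["position"],s["time_s"],s["opening"])
im=capture("scene"); p=np.array(s["position"])
c=im[130:230,310:430].astype(float); c=np.clip((c/255)**0.45*255,0,255).astype(np.uint8)
big=cv2.resize(c[:,:,::-1],None,fx=6,fy=6,interpolation=cv2.INTER_CUBIC)
for z,col in((-0.017,(0,0,255)),(0,(0,255,0)),(0.053,(255,0,0))):
    u=proj("scene",p+[0,0,z])[0]; q=((u-[310,130])*6+3).astype(int); cv2.circle(big,tuple(int(t) for t in q),4,col,-1)
cv2.imwrite("pics/s4.png",big)
E
```

```text
[0.49312223 0.14660696 0.07990745] 6.05 0.002589390610690306
```

View pics/s4.png

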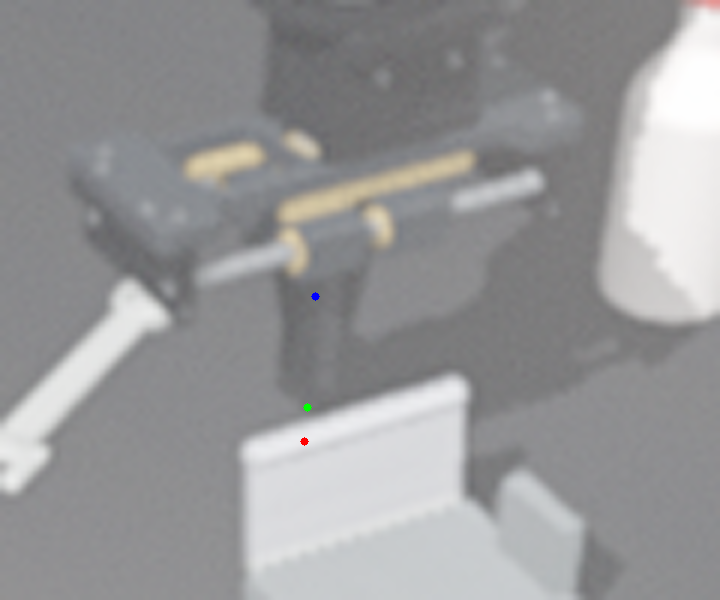

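```bash
python3 - <<'E'
from h import *
s=read_state(); p=np.array(s["position"]); R=np.array(s["tcp_rot"])
out=[]
for n,(x0,y0,w,h) in {"scene":(310,110,120,110),"top":(200,190,120,110)}.items():
    im=capture(n)
    c=im[y0:y0+h,x0:x0+w].astype(float); c=np.clip((c/255)**0.45*255,0,255).astype(np.uint8)
    f=3.3; big=cv2.resize(c[:,:,::-1],None,fx=f,fy=f,interpolation=cv2.INTER_CUBIC)
    def dr(X,Y,Z,col):
        P=np.array([[x,y,z] for x in X for z in Z for y in Y])
        W=p+P@R.T
        u=((proj(n,W)-[x0,y0])*f+f/2).astype(int)
        for i in range(8):
            for j in range(i):
                if bin(i^j).count("1")==1: cv2.line(big,tuple(map(int,u[i])),tuple(map(int,u[j])),col,1)
    dr((-.015,.015),(-.05,.017),(-.0095,.0095),(0,0,255))
    dr((-.095,.095),(-.053,-.08),(-.0375,.0375),(0,255,0))
    out.append(big)
cv2.imwrite("pics/s5.png",np.hstack(out))
E
```

```text
(no output)
```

View pics/s5.png

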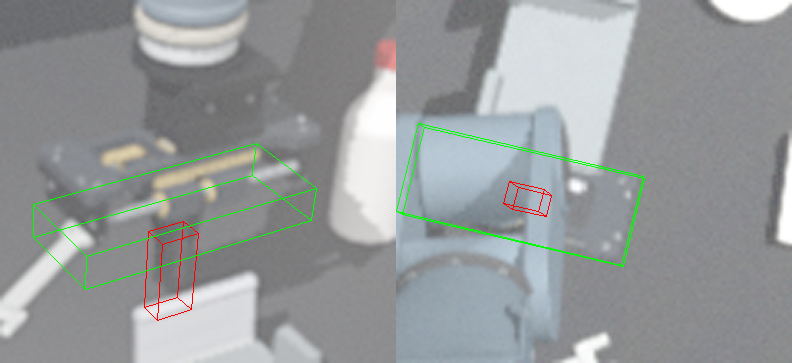

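Top view agrees with the reported pose, but in the scene view the gripper looks about 18+ mm higher than reported, with its tip at pixel (362,197) against a predicted (361,203). The fingers seem to have passed over the bead. I'll lower in free space in front of the box to check the height.

>>> jog_arm([
  {"delta_pos": [-5, 1, -20], "turn": 0, "fingers": 0},
  {"delta_pos": [-5, 1, -40], "turn": 0, "fingers": 0},
  {"delta_pos": [-5, 1, -48], "turn": 0, "fingers": 0},
  {"delta_pos": [-5, 1, -51], "turn": 0, "fingers": 0},
  {"delta_pos": [-5, 1, -51], "turn": 0, "fingers": 0},
  {"delta_pos": [-5, 1, -51], "turn": 0, "fingers": 0},
])

```text
time_s: 6.7
position: [0.4883, 0.1476, 0.0292]
tcp_rot: [[-0.214, 0.001, 0.977], [-0.977, 0.0, -0.214], [-0.0, -1.0, 0.001]]
force: [-0.5, 0.8, -0.7]
opening: 0.006
```

```bash
python3 - <<'E'
from h import *
s=read_state(); p=np.array(s["position"]); R=np.array(s["tcp_rot"]); print(p,s["force"])
n="scene";x0,y0,w,h=310,110,120,110
im=capture(n)
c=im[y0:y0+h,x0:x0+w].astype(float); c=np.clip((c/255)**0.45*255,0,255).astype(np.uint8)
f=6; big=cv2.resize(c[:,:,::-1],None,fx=f,fy=f,interpolation=cv2.INTER_CUBIC)
def dr(X,Y,Z,col):
        P=np.array([[x,y,z] for x in X for z in Z for y in Y])
        W=p+P@R.T
        u=((proj(n,W)-[x0,y0])*f+f/2).astype(int)
        for i in range(8):
            for j in range(i):
                if bin(i^j).count("1")==1: cv2.line(big,tuple(map(int,u[i])),tuple(map(int,u[j])),col,1)
dr((-.015,.015),(-.05,.017),(-.0095,.0095),(0,0,255))
cv2.imwrite("pics/s6.png",big)
E
```

```text
[0.48828909 0.1476243  0.0292059 ] [-0.52988858  0.77443822 -0.65638061]
```

View pics/s6.png

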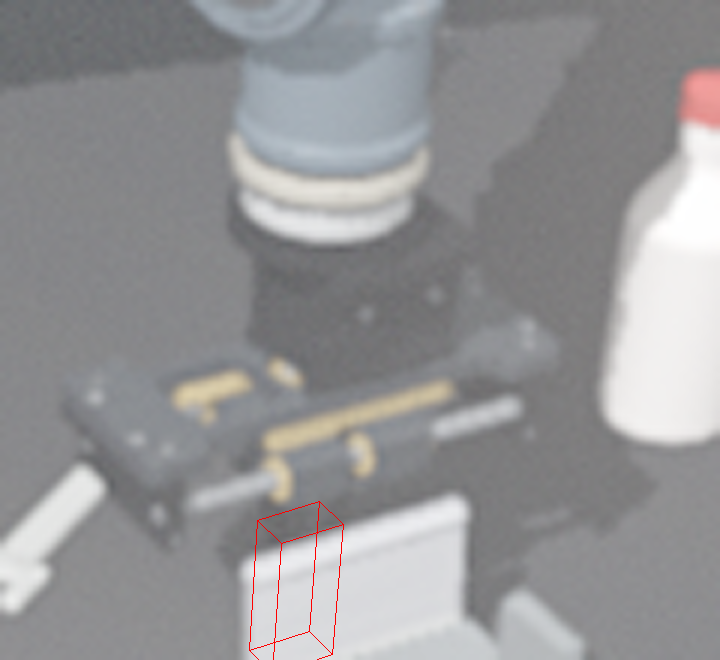

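>>> jog_arm([
  {"delta_pos": [0, 0, -3], "turn": 0, "fingers": 0},
  {"delta_pos": [0, 0, -6], "turn": 0, "fingers": 0},
  {"delta_pos": [0, 0, -9], "turn": 0, "fingers": 0},
  {"delta_pos": [0, 0, -9], "turn": 0, "fingers": 0},
])

```text
time_s: 7.08
position: [0.4874, 0.1476, 0.0195]
tcp_rot: [[-0.214, -0.001, 0.977], [-0.977, -0.0, -0.214], [0.0, -1.0, -0.001]]
force: [-0.7, -0.6, -0.5]
opening: 0.01
```

>>> jog_arm([
  {"delta_pos": [0, 0, -1], "turn": 0, "fingers": 0},
  {"delta_pos": [0, 0, -2], "turn": 0, "fingers": 0},
  {"delta_pos": [0, 0, -3], "turn": 0, "fingers": 0},
  {"delta_pos": [0, 0, -3], "turn": 0, "fingers": 0},
])

```text
time_s: 7.42
position: [0.4875, 0.1476, 0.0167]
tcp_rot: [[-0.214, -0.0, 0.977], [-0.977, -0.0, -0.214], [0.0, -1.0, -0.0]]
force: [-0.0, -0.0, -0.5]
opening: 0.008
```

>>> jog_arm([
  {"delta_pos": [0, 0, -1], "turn": 0, "fingers": 0},
  {"delta_pos": [0, 0, -2], "turn": 0, "fingers": 0},
  {"delta_pos": [0, 0, -3], "turn": 0, "fingers": 0},
  {"delta_pos": [0, 0, -3], "turn": 0, "fingers": 0},
])

```text
time_s: 7.75
position: [0.4875, 0.1476, 0.0137]
tcp_rot: [[-0.214, -0.0, 0.977], [-0.977, -0.0, -0.214], [0.0, -1.0, -0.0]]
force: [0.5, 1.1, 0.1]
opening: 0.006
```

>>> jog_arm([
  {"delta_pos": [0, 0, -2], "turn": 0, "fingers": 0},
  {"delta_pos": [0, 0, -4], "turn": 0, "fingers": 0},
  {"delta_pos": [0, 0, -5], "turn": 0, "fingers": 0},
  {"delta_pos": [0, 0, -5], "turn": 0, "fingers": 0},
])

```text
time_s: 8.08
position: [0.4874, 0.1476, 0.0085]
tcp_rot: [[-0.214, -0.001, 0.977], [-0.977, -0.0, -0.214], [0.0, -1.0, -0.001]]
force: [-0.1, 0.1, -1.0]
opening: 0.004
```

>>> jog_arm([
  {"delta_pos": [0, 0, -1], "turn": 0, "fingers": 0},
  {"delta_pos": [0, 0, -2], "turn": 0, "fingers": 0},
  {"delta_pos": [0, 0, -3], "turn": 0, "fingers": 0},
  {"delta_pos": [0, 0, -3], "turn": 0, "fingers": 0},
])

```text
time_s: 8.42
position: [0.4875, 0.1476, 0.0057]
tcp_rot: [[-0.214, -0.0, 0.977], [-0.977, -0.0, -0.214], [0.0, -1.0, -0.0]]
force: [0.7, 0.3, 0.2]
opening: 0.005
```

```bash
python3 - <<'E'
from h import *
s=read_state(); p=np.array(s["position"]); R=np.array(s["tcp_rot"]); print(p,s["force"])
n="scene";x0,y0,w,h=310,110,120,110
im=capture(n)
c=im[y0:y0+h,x0:x0+w].astype(float); c=np.clip((c/255)**0.45*255,0,255).astype(np.uint8)
f=6; big=cv2.resize(c[:,:,::-1],None,fx=f,fy=f,interpolation=cv2.INTER_CUBIC)
cv2.imwrite("pics/s7.png",big)
E
```

```text
[0.48754329 0.14762143 0.00565822] [0.712237   0.34800104 0.24109795]
```

View pics/s7.png

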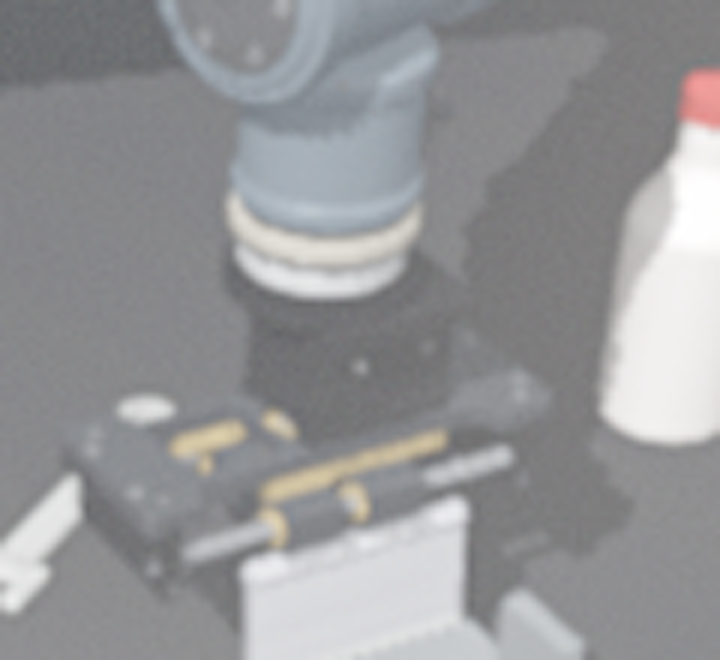

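The body is now right at bead height in the image, yet there is no contact even at TCP z = 5.7 mm. The real tool sits about 30 mm higher than the listed tip length suggests. I'll back off to clear bench and find the offset by sight and touch.

>>> jog_arm([
  {"delta_pos": [0, 0, 35], "turn": 0, "fingers": 0},
  {"delta_pos": [0, 0, 70], "turn": 0, "fingers": 0},
  {"delta_pos": [-5, -40, 70], "turn": 0, "fingers": 0},
  {"delta_pos": [-10, -80, 70], "turn": 0, "fingers": 0},
  {"delta_pos": [-17, -120, 60], "turn": 0, "fingers": 0},
  {"delta_pos": [-17, -158, 35], "turn": 0, "fingers": 0},
  {"delta_pos": [-17, -158, 24], "turn": 0, "fingers": 0},
  {"delta_pos": [-17, -158, 24], "turn": 0, "fingers": 0},
  {"delta_pos": [-17, -158, 24], "turn": 0, "fingers": 0},
  {"delta_pos": [-17, -158, 24], "turn": 0, "fingers": 0},
])

```text
time_s: 9.3
position: [0.4707, -0.0097, 0.0303]
tcp_rot: [[-0.213, 0.0, 0.977], [-0.977, 0.0, -0.213], [-0.0, -1.0, 0.0]]
force: [-1.0, -0.1, 0.5]
opening: 0.006
```

```bash
cat > ov.py <<'E'
from h import *
def ov(name,x0,y0,w,h,f,n="scene",dz=0):
    s=read_state(); p=np.array(s["position"]); R=np.array(s["tcp_rot"]); print(p,s["force"],s["opening"])
    im=capture(n)
    c=im[y0:y0+h,x0:x0+w].astype(float); c=np.clip((c/255)**0.4*255,0,255).astype(np.uint8)
    big=cv2.resize(c[:,:,::-1],None,fx=f,fy=f,interpolation=cv2.INTER_CUBIC)
    for z in(-17,-2,13,28,43):
        u=((proj(n,p+[0,0,z/1000])-[x0,y0])*f+f/2)[0]; cv2.circle(big,(int(u[0])+60,int(u[1])),2,(0,0,255),-1); cv2.putText(big,str(z),(int(u[0])+65,int(u[1])+4),0,.4,(0,0,255),1)
    cv2.imwrite(f"pics/{name}.png",big)
E
python3 - <<'E'
from ov import *
ov("s8",240,130,130,110,6)
E
```

```text
[ 0.47067349 -0.00968199  0.03026038] [-0.99721812 -0.06156572  0.48014657] 0.0062455297454498595
```

View pics/s8.png

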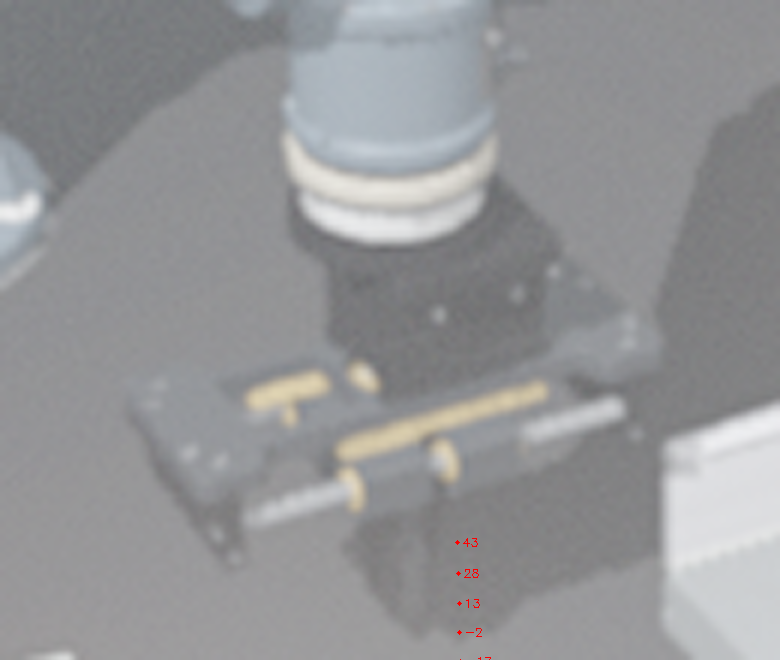

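>>> jog_arm([
  {"delta_pos": [0, 0, -12], "turn": 0, "fingers": 0},
  {"delta_pos": [0, 0, -20], "turn": 0, "fingers": 0},
  {"delta_pos": [0, 0, -24], "turn": 0, "fingers": 0},
  {"delta_pos": [0, 0, -26], "turn": 0, "fingers": 0},
  {"delta_pos": [0, 0, -26], "turn": 0, "fingers": 0},
])

```text
time_s: 9.77
position: [0.4705, -0.0098, 0.0036]
tcp_rot: [[-0.213, -0.001, 0.977], [-0.977, 0.0, -0.213], [-0.0, -1.0, -0.001]]
force: [0.4, 0.1, 0.2]
opening: 0.006
```

>>> jog_arm([
  {"delta_pos": [0, 0, -1], "turn": 0, "fingers": 0},
  {"delta_pos": [0, 0, -2], "turn": 0, "fingers": 0},
  {"delta_pos": [0, 0, -3], "turn": 0, "fingers": 0},
  {"delta_pos": [0, 0, -3], "turn": 0, "fingers": 0},
])

```text
time_s: 10.1
position: [0.4707, -0.0104, 0.0009]
tcp_rot: [[-0.214, 0.0, 0.977], [-0.977, -0.0, -0.214], [-0.0, -1.0, 0.0]]
force: [0.2, -0.4, 0.1]
opening: 0.004
```

>>> jog_arm([
  {"delta_pos": [0, 0, -1], "turn": 0, "fingers": 0},
  {"delta_pos": [0, 0, -2], "turn": 0, "fingers": 0},
  {"delta_pos": [0, 0, -3], "turn": 0, "fingers": 0},
  {"delta_pos": [0, 0, -3], "turn": 0, "fingers": 0},
])

```text
time_s: 10.43
position: [0.4706, -0.0104, -0.0023]
tcp_rot: [[-0.214, -0.0, 0.977], [-0.977, 0.0, -0.214], [-0.0, -1.0, -0.0]]
force: [-0.3, 0.3, 0.4]
opening: 0.006
```

```bash
python3 - <<'E'
from ov import *
ov("s9",240,130,130,110,6)
E
```

```text
[ 0.47056061 -0.01039028 -0.00232495] [-0.28233962  0.26972751  0.35398117] 0.005580657575401422
```

View pics/s9.png

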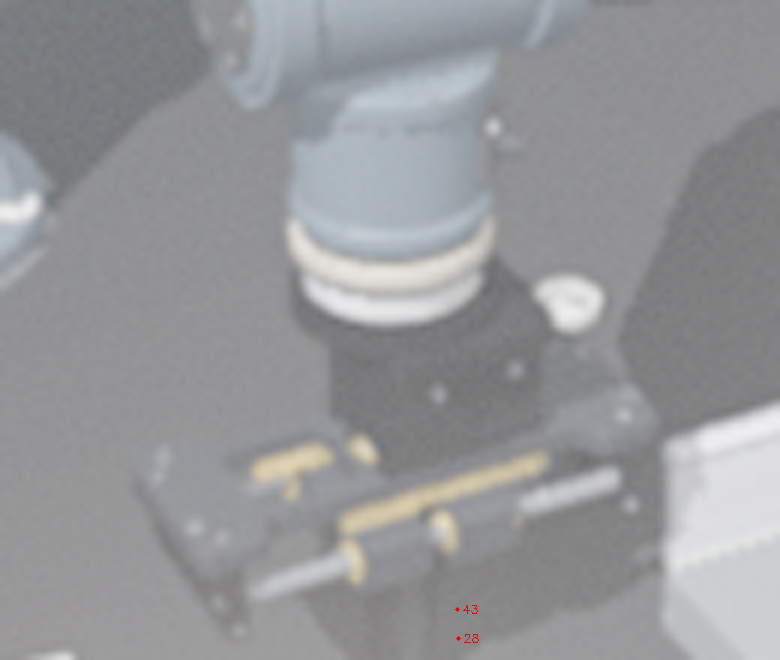

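>>> jog_arm([
  {"delta_pos": [0, 0, -1.5], "turn": 0, "fingers": 0},
  {"delta_pos": [0, 0, -3], "turn": 0, "fingers": 0},
  {"delta_pos": [0, 0, -4], "turn": 0, "fingers": 0},
  {"delta_pos": [0, 0, -4], "turn": 0, "fingers": 0},
])

```text
time_s: 10.82
position: [0.4705, -0.0103, -0.0064]
tcp_rot: [[-0.214, -0.0, 0.977], [-0.977, 0.0, -0.214], [-0.0, -1.0, -0.0]]
force: [0.1, 0.9, -0.1]
opening: 0.005
```

>>> jog_arm([
  {"delta_pos": [0, 0, -1], "turn": 0, "fingers": 0},
  {"delta_pos": [0, 0, -2], "turn": 0, "fingers": 0},
  {"delta_pos": [0, 0, -3], "turn": 0, "fingers": 0},
  {"delta_pos": [0, 0, -3], "turn": 0, "fingers": 0},
])

```text
time_s: 11.15
position: [0.4705, -0.0104, -0.0093]
tcp_rot: [[-0.214, -0.0, 0.977], [-0.977, 0.0, -0.214], [-0.0, -1.0, -0.0]]
force: [-0.3, -0.2, 0.2]
opening: 0.004
```

```bash
python3 - <<'E'
from ov import *
ov("s10",240,160,130,110,6)
E
```

```text
[ 0.47053311 -0.01035041 -0.00933013] [-0.26586383 -0.18806603  0.22889384] 0.003648329846070898
```

View pics/s10.png

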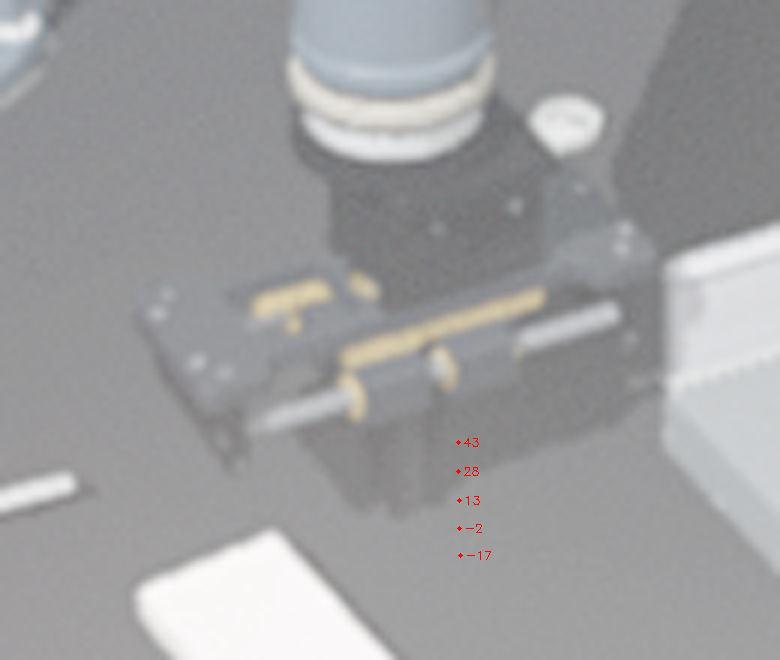

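>>> jog_arm([
  {"delta_pos": [0, 0, -1], "turn": 0, "fingers": 0},
  {"delta_pos": [0, 0, -2], "turn": 0, "fingers": 0},
  {"delta_pos": [0, 0, -3], "turn": 0, "fingers": 0},
])

```text
time_s: 11.45
position: [0.4707, -0.0104, -0.0122]
tcp_rot: [[-0.214, 0.0, 0.977], [-0.977, -0.0, -0.214], [-0.0, -1.0, 0.0]]
force: [0.5, 0.2, -0.6]
opening: 0.008
```

>>> jog_arm([
  {"delta_pos": [0, 0, -1], "turn": 0, "fingers": 0},
  {"delta_pos": [0, 0, -2], "turn": 0, "fingers": 0},
  {"delta_pos": [0, 0, -3], "turn": 0, "fingers": 0},
])

```text
time_s: 11.7
position: [0.4707, -0.0104, -0.0125]
tcp_rot: [[-0.213, 0.001, 0.977], [-0.977, -0.0, -0.213], [0.0, -1.0, 0.001]]
force: [-4.8, 1.6, 41.6]
opening: 0.006
```

Contact is at reported z = −12.5 mm, so the real tips are 12.5 mm above the reported TCP and not 17 mm below it. I'll use tip z = reported z + 12.5 from here on. Back to the flap.

>>> jog_arm([
  {"delta_pos": [0, 0, 40], "turn": 0, "fingers": 0},
  {"delta_pos": [10, 20, 75], "turn": 0, "fingers": 0},
  {"delta_pos": [25, 50, 110], "turn": 0, "fingers": 0},
  {"delta_pos": [40, 80, 120], "turn": 0, "fingers": 0},
  {"delta_pos": [55, 110, 120], "turn": 0, "fingers": 0},
  {"delta_pos": [70, 140, 120], "turn": 0, "fingers": 0},
  {"delta_pos": [75, 150, 110], "turn": 0, "fingers": 0},
  {"delta_pos": [75, 150, 85], "turn": 0, "fingers": 0},
  {"delta_pos": [75, 150, 70], "turn": 0, "fingers": 0},
  {"delta_pos": [75, 150, 68], "turn": 0, "fingers": 0},
  {"delta_pos": [75, 150, 68], "turn": 0, "fingers": 0},
  {"delta_pos": [75, 150, 68], "turn": 0, "fingers": 0},
])

```text
time_s: 12.7
position: [0.5455, 0.1392, 0.0528]
tcp_rot: [[-0.214, -0.001, 0.977], [-0.977, -0.0, -0.214], [0.0, -1.0, -0.0]]
force: [-0.1, 0.7, -0.0]
opening: 0.006
```

```bash
python3 - <<'E'
from ov import *
print(bf())
ov("s11",310,120,130,110,6)
E
```

```text
[-64.7  -5.8  52.8]
[0.545541   0.13916303 0.05279289] [-0.08221901  0.7401685  -0.01429179] 0.005709031929430201
```

View pics/s11.png

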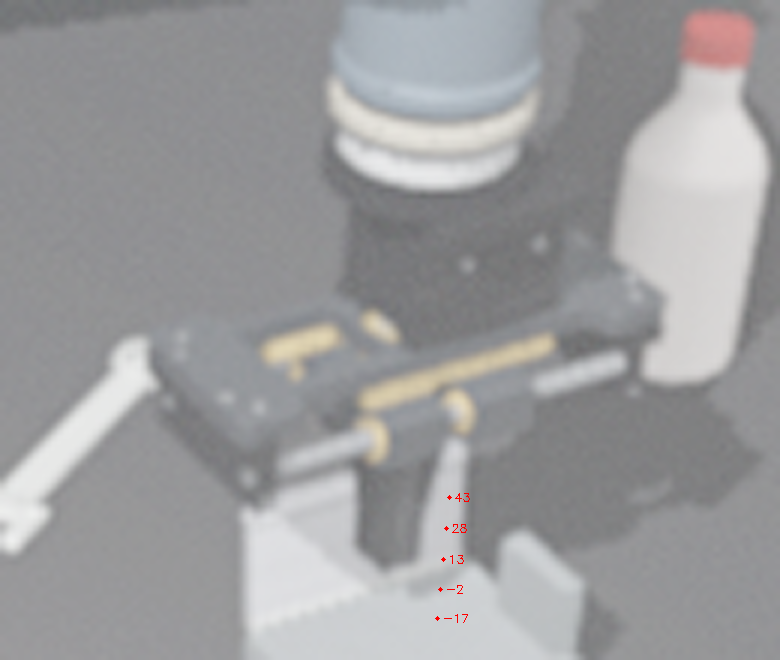

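The fingers are now inside the flap, tips at crop (390,563), at the expected +13 level. Push the flap outward.

>>> jog_arm([
  {"delta_pos": [-5, 1, 0], "turn": 0, "fingers": 0},
  {"delta_pos": [-10, 2, 0], "turn": 0, "fingers": 0},
  {"delta_pos": [-15, 3, 0], "turn": 0, "fingers": 0},
  {"delta_pos": [-20, 4, 0], "turn": 0, "fingers": 0},
  {"delta_pos": [-25, 5, 0], "turn": 0, "fingers": 0},
  {"delta_pos": [-30, 6, 0], "turn": 0, "fingers": 0},
  {"delta_pos": [-35, 7, 0], "turn": 0, "fingers": 0},
  {"delta_pos": [-40, 9, 0], "turn": 0, "fingers": 0},
  {"delta_pos": [-45, 10, 0], "turn": 0, "fingers": 0},
  {"delta_pos": [-50, 11, 0], "turn": 0, "fingers": 0},
  {"delta_pos": [-50, 11, 0], "turn": 0, "fingers": 0},
  {"delta_pos": [-50, 11, 0], "turn": 0, "fingers": 0},
  {"delta_pos": [-50, 11, 25], "turn": 0, "fingers": 0},
  {"delta_pos": [-50, 11, 50], "turn": 0, "fingers": 0},
  {"delta_pos": [-50, 11, 80], "turn": 0, "fingers": 0},
  {"delta_pos": [-50, 11, 80], "turn": 0, "fingers": 0},
])

```text
time_s: 14.08
position: [0.4999, 0.151, 0.1376]
tcp_rot: [[-0.213, 0.011, 0.977], [-0.977, 0.001, -0.213], [-0.003, -1.0, 0.011]]
force: [0.6, 0.1, 0.6]
opening: 0.007
```

```bash
python3 - <<'E'
from ov import *
print(bf())
ov("s12",310,120,130,110,6)
E
```

```text
[-111.8   -3.9  137.6]
[0.49992939 0.15099209 0.1375865 ] [0.55807735 0.0616146  0.6138939 ] 0.006977143076483383
```

View pics/s12.png

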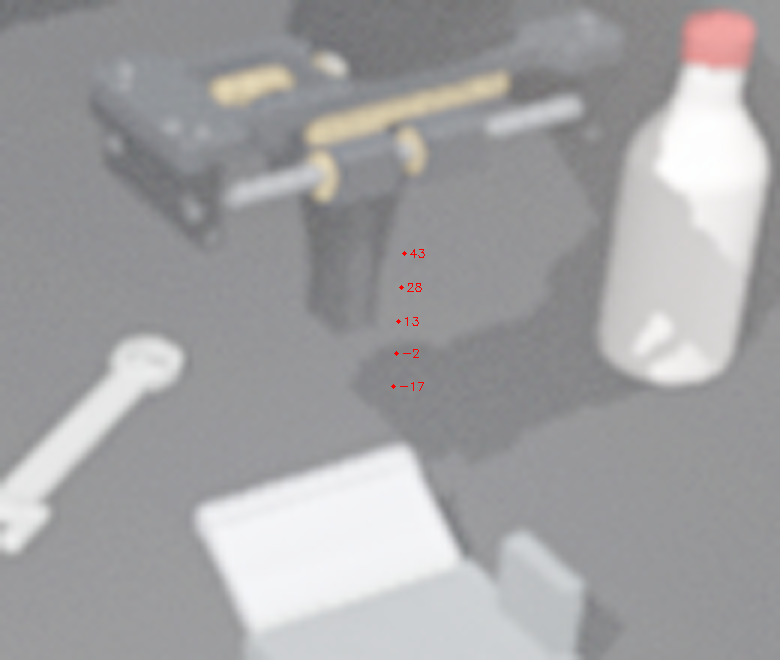

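The flap is down, its edge at crop (200,510)-(405,450). Now over the long white plate with the jaws open.

>>> jog_arm([
  {"delta_pos": [7, -40, 0], "turn": 5, "fingers": 100},
  {"delta_pos": [14, -80, 0], "turn": 9.4, "fingers": 100},
  {"delta_pos": [20, -120, 0], "turn": 9.4, "fingers": 100},
  {"delta_pos": [27, -160, 0], "turn": 9.4, "fingers": 100},
  {"delta_pos": [34, -200, 0], "turn": 9.4, "fingers": 100},
  {"delta_pos": [41, -240, 0], "turn": 9.4, "fingers": 100},
  {"delta_pos": [48, -280, 0], "turn": 9.4, "fingers": 100},
  {"delta_pos": [55, -320, 0], "turn": 9.4, "fingers": 100},
  {"delta_pos": [60, -360, 0], "turn": 9.4, "fingers": 100},
  {"delta_pos": [68, -400, -20], "turn": 9.4, "fingers": 100},
  {"delta_pos": [75, -430, -50], "turn": 9.4, "fingers": 100},
  {"delta_pos": [75, -443, -80], "turn": 9.4, "fingers": 100},
  {"delta_pos": [75, -443, -90], "turn": 9.4, "fingers": 100},
  {"delta_pos": [75, -443, -90], "turn": 9.4, "fingers": 100},
  {"delta_pos": [75, -443, -90], "turn": 9.4, "fingers": 100},
  {"delta_pos": [75, -443, -90], "turn": 9.4, "fingers": 100},
])

```text
time_s: 15.47
position: [0.5711, -0.2913, 0.0437]
tcp_rot: [[-0.05, 0.001, 0.999], [-0.999, -0.0, -0.05], [0.0, -1.0, 0.001]]
force: [0.3, 0.5, 0.4]
opening: 0.994
```

```bash
python3 - <<'E'
from ov import *
s=read_state();R=np.array(s["tcp_rot"]);print("yaw",np.degrees(np.arctan2(R[1,0],R[0,0])))
ov("s13",150,220,130,110,6)
im=capture("scene")
for th in(.8,.9,1.0): print(th,proj("scene",w_of([[-90-55*np.sin(th),y,30+55*np.cos(th)] for y in(-50,50)],POSE)).round(1).tolist())
shot("scene","s13b",320,440,170,290,5)
shot("top","t13",340,460,190,310,5)
a,b=cv2.imread("pics/s13b.png"),cv2.imread("pics/t13.png"); cv2.imwrite("pics/s13c.png",cv2.resize(np.hstack([a,b]),(800,400)))
E
```

```text
yaw -92.85740413835617
[ 0.57110354 -0.29129186  0.04368818] [0.310234   0.54229407 0.41984472] 0.9936581818172834
0.8 [[344.0, 203.2], [377.8, 192.6]]
0.9 [[343.2, 203.8], [376.8, 193.3]]
1.0 [[342.5, 204.6], [376.0, 194.1]]
```

View pics/s13.png

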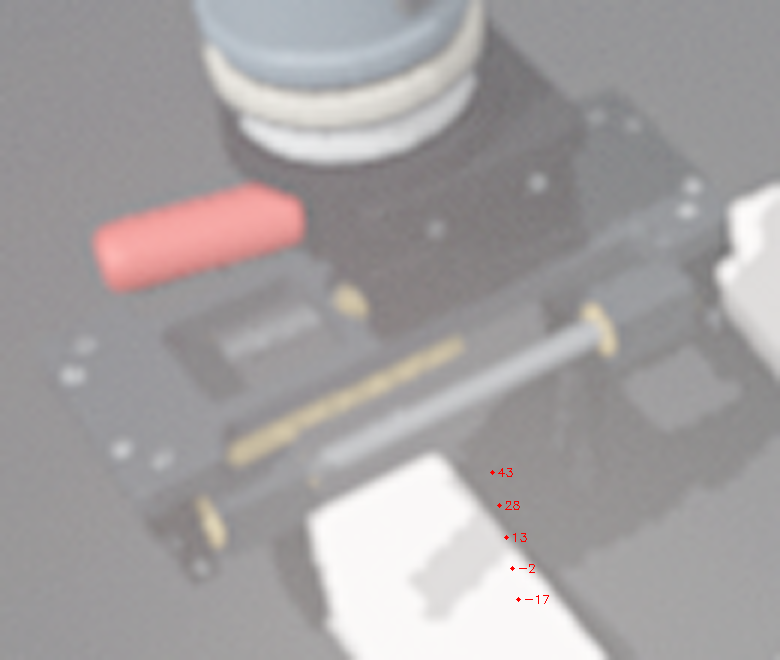

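View pics/s13c.png

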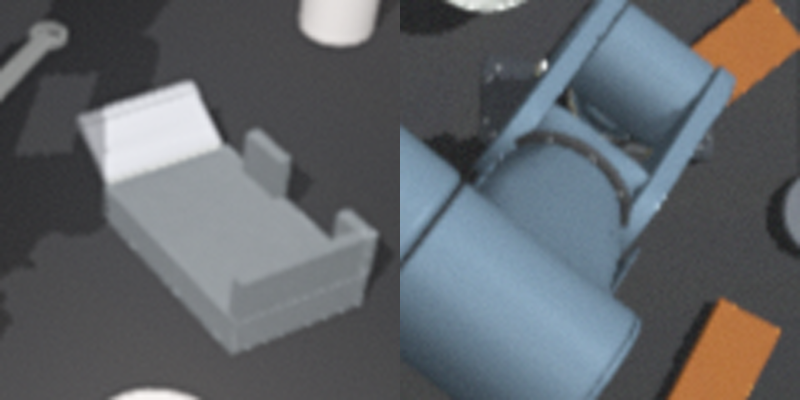

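The flap edge at about (344,205) and (377,195) matches the predicted 1.0 rad position, so it is fully down. The jaws straddle the long plate. Descend and grip.

>>> jog_arm([
  {"delta_pos": [0, -2, -15], "turn": 0, "fingers": 100},
  {"delta_pos": [0, -2, -30], "turn": 0, "fingers": 100},
  {"delta_pos": [0, -2, -40], "turn": 0, "fingers": 100},
  {"delta_pos": [0, -2, -47], "turn": 0, "fingers": 100},
  {"delta_pos": [0, -2, -51], "turn": 0, "fingers": 100},
  {"delta_pos": [0, -2, -53], "turn": 0, "fingers": 100},
  {"delta_pos": [0, -2, -53], "turn": 0, "fingers": 100},
  {"delta_pos": [0, -2, -53], "turn": 0, "fingers": 100},
])

```text
time_s: 16.33
position: [0.571, -0.2945, -0.0097]
tcp_rot: [[-0.051, 0.001, 0.999], [-0.999, -0.0, -0.051], [0.0, -1.0, 0.001]]
force: [0.7, 0.4, -0.4]
opening: 1.005
```

>>> jog_arm([
  {"delta_pos": [0, 0, 0], "turn": 0, "fingers": 55},
  {"delta_pos": [0, 0, 0], "turn": 0, "fingers": 55},
  {"delta_pos": [0, 0, 0], "turn": 0, "fingers": 55},
  {"delta_pos": [0, 0, 0], "turn": 0, "fingers": 55},
  {"delta_pos": [0, 0, 0], "turn": 0, "fingers": 55},
  {"delta_pos": [0, 0, 0], "turn": 0, "fingers": 55},
])

```text
time_s: 16.83
position: [0.5707, -0.2944, -0.01]
tcp_rot: [[-0.051, 0.0, 0.999], [-0.999, -0.0, -0.051], [0.0, -1.0, 0.0]]
force: [1.0, 0.6, 0.6]
opening: 0.688
```

```bash
python3 - <<'E'
from ov import *
ov("s14",150,240,130,110,6)
E
```

```text
[ 0.57071594 -0.29443414 -0.00996884] [0.97824885 0.58013772 0.61184191] 0.6880060555164994
```

View pics/s14.png

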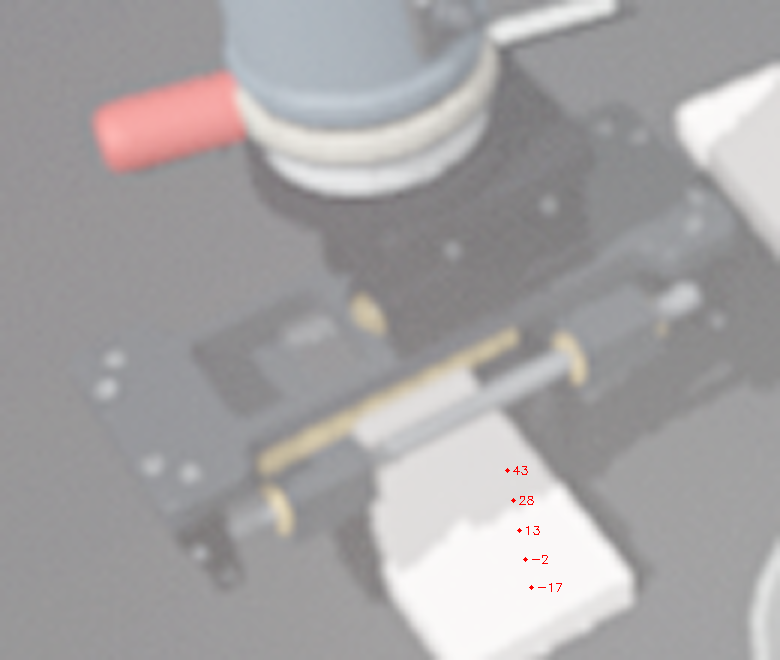

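Gripped: the opening is 0.688, or 60 mm, which is the plate width. Lift and carry over the box.

>>> jog_arm([
  {"delta_pos": [0, 0, 10], "turn": 0, "fingers": 55},
  {"delta_pos": [0, 0, 30], "turn": 0, "fingers": 55},
  {"delta_pos": [0, 0, 55], "turn": 0, "fingers": 55},
  {"delta_pos": [2, 15, 80], "turn": -2, "fingers": 55},
  {"delta_pos": [4, 40, 100], "turn": -4, "fingers": 55},
  {"delta_pos": [7, 70, 105], "turn": -6, "fingers": 55},
  {"delta_pos": [11, 100, 105], "turn": -8, "fingers": 55},
  {"delta_pos": [14, 130, 105], "turn": -9.4, "fingers": 55},
  {"delta_pos": [17, 160, 105], "turn": -9.4, "fingers": 55},
  {"delta_pos": [20, 190, 105], "turn": -9.4, "fingers": 55},
  {"delta_pos": [23, 220, 105], "turn": -9.4, "fingers": 55},
  {"delta_pos": [26, 250, 105], "turn": -9.4, "fingers": 55},
  {"delta_pos": [30, 280, 105], "turn": -9.4, "fingers": 55},
  {"delta_pos": [33, 310, 105], "turn": -9.4, "fingers": 55},
  {"delta_pos": [36, 340, 105], "turn": -9.4, "fingers": 55},
  {"delta_pos": [39, 370, 105], "turn": -9.4, "fingers": 55},
  {"delta_pos": [43, 400, 105], "turn": -9.4, "fingers": 55},
  {"delta_pos": [45, 420, 105], "turn": -9.4, "fingers": 55},
  {"delta_pos": [46, 431, 105], "turn": -9.4, "fingers": 55},
  {"delta_pos": [46, 431, 105], "turn": -9.4, "fingers": 55},
])

```text
time_s: 18.55
position: [0.6164, 0.139, 0.0951]
tcp_rot: [[-0.21, 0.0, 0.978], [-0.978, 0.0, -0.21], [-0.0, -1.0, 0.0]]
force: [-0.4, -0.3, -1.4]
opening: 0.689
```

>>> jog_arm([
  {"delta_pos": [0, 0, -10], "turn": 0, "fingers": 55},
  {"delta_pos": [0, 0, -20], "turn": 0, "fingers": 55},
  {"delta_pos": [0, 0, -20], "turn": 0, "fingers": 55},
  {"delta_pos": [0, 0, -20], "turn": 0, "fingers": 55},
])

```text
time_s: 18.88
position: [0.6154, 0.135, 0.0733]
tcp_rot: [[-0.216, -0.004, 0.976], [-0.976, -0.0, -0.216], [0.001, -1.0, -0.003]]
force: [-1.1, 0.4, -0.9]
opening: 0.688
```

```bash
python3 - <<'E'
from ov import *
s=read_state();R=np.array(s["tcp_rot"]);print("yaw",np.degrees(np.arctan2(R[1,0],R[0,0])),bf())
ov("s15",320,140,130,110,6)
ov("t15",190,160,130,110,6,n="top")
E
```

```text
yaw -102.4464327152825 [ 4.5  5.1 73.3]
[0.61544269 0.13499944 0.07328496] [-1.07182853  0.3629874  -0.92438811] 0.6880607009488623
[0.61617499 0.13520031 0.07397959] [ 0.80684593  0.13705932 -1.58047637] 0.6883499793512905
```

View pics/s15.png

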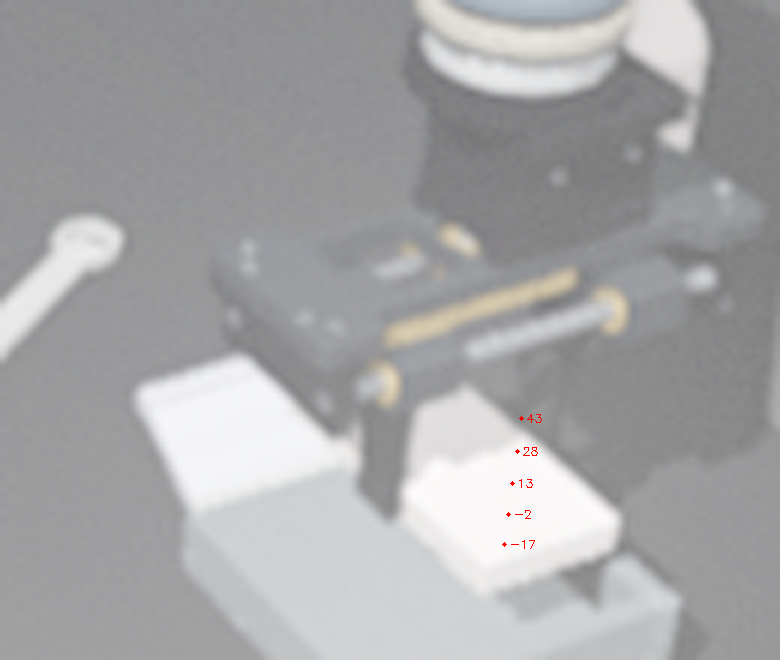

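View pics/t15.png

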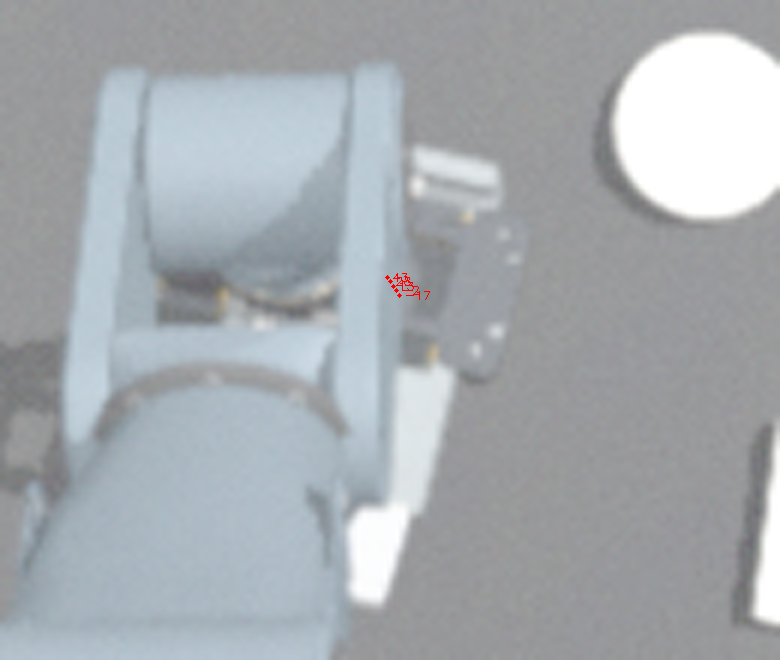

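```bash
python3 - <<'E'
from ov import *
s=read_state(); b=bf(); n="scene"; x0,y0,w,h,f=320,140,130,110,6
zb=b[2]+12.5-3
P=boxpts((b[0]-8-65,b[0]-8+65,b[1]-30,b[1]+30,zb,zb+14))
big=cv2.imread("pics/s15.png")
def dr(P,col):
    u=((proj(n,w_of(P,POSE))-[x0,y0])*f+f/2).astype(int)
    for i in range(8):
        for j in range(i):
            if bin(i^j).count("1")==1: cv2.line(big,tuple(map(int,u[i])),tuple(map(int,u[j])),col,1)
dr(P,(0,0,255))
for q in PARTS: dr(boxpts(q),(0,160,0))
cv2.imwrite("pics/s15o.png",big); print(b)
E
```

```text
[ 5.6  5.8 74.5]
```

View pics/s15o.png

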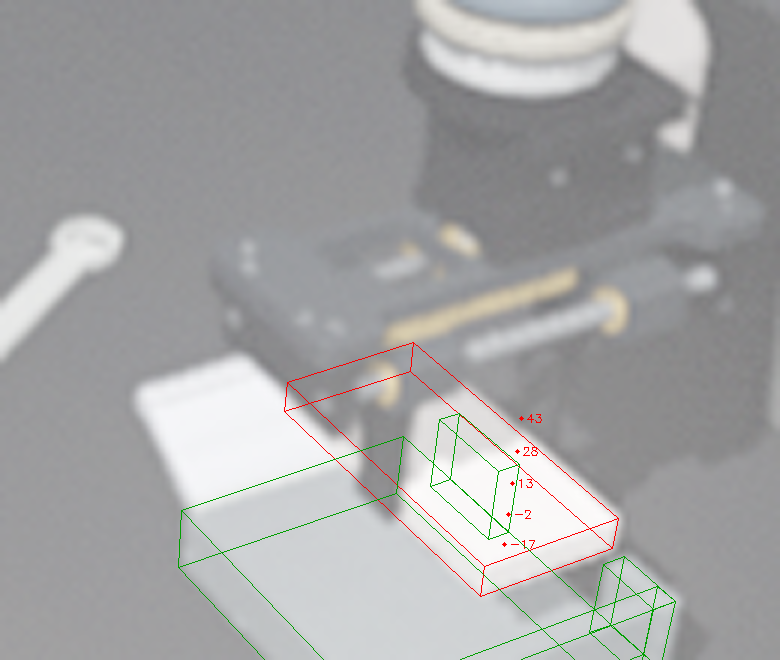

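The model outlines match the held plate and the box within about 1 px, so only the tool-axis offset was wrong. Lower to just above the deck.

>>> jog_arm([
  {"delta_pos": [0, 0, -12], "turn": 0, "fingers": 55},
  {"delta_pos": [0, 0, -24], "turn": 0, "fingers": 55},
  {"delta_pos": [0, 0, -36], "turn": 0, "fingers": 55},
  {"delta_pos": [0, 0, -44], "turn": 0, "fingers": 55},
  {"delta_pos": [0, 0, -49], "turn": 0, "fingers": 55},
  {"delta_pos": [0, 0, -52], "turn": 0, "fingers": 55},
  {"delta_pos": [0, 0, -52], "turn": 0, "fingers": 55},
  {"delta_pos": [0, 0, -52], "turn": 0, "fingers": 55},
])

```text
time_s: 19.65
position: [0.6168, 0.1367, 0.0228]
tcp_rot: [[-0.213, 0.0, 0.977], [-0.977, 0.0, -0.213], [-0.0, -1.0, 0.0]]
force: [0.6, 0.7, -1.7]
opening: 0.684
```

```bash
python3 - <<'E'
from ov import *
print(bf())
ov("s16",320,140,130,110,6)
E
```

```text
[ 5.5  7.  22.8]
[0.61683989 0.13670909 0.02277534] [ 0.55089144  0.70092649 -1.67847358] 0.6840785267374646
```

View pics/s16.png

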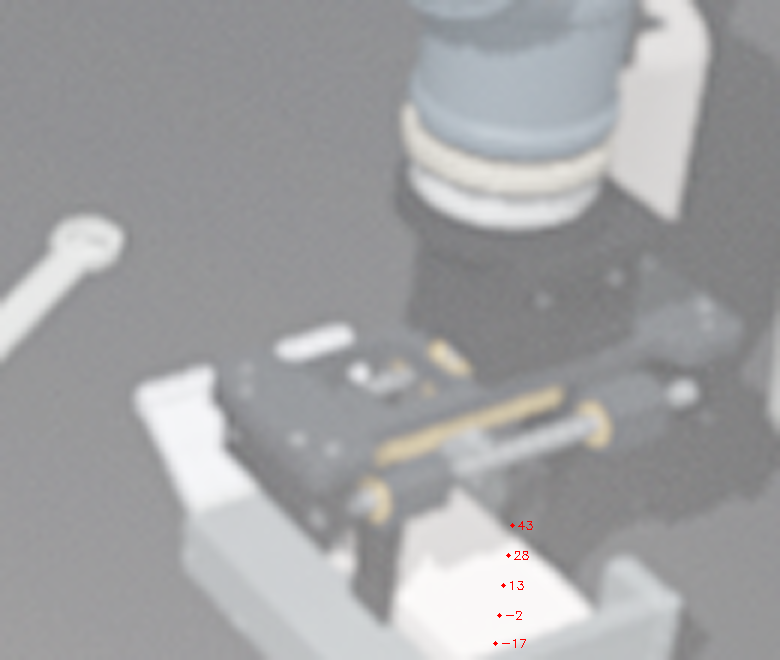

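>>> jog_arm([
  {"delta_pos": [2, -0.4, 0], "turn": 0, "fingers": 55},
  {"delta_pos": [4, -0.9, 0], "turn": 0, "fingers": 55},
  {"delta_pos": [5, -1.1, 0], "turn": 0, "fingers": 55},
  {"delta_pos": [6, -1.3, 0], "turn": 0, "fingers": 55},
  {"delta_pos": [6, -1.3, 0], "turn": 0, "fingers": 55},
])

```text
time_s: 20.12
position: [0.6232, 0.1352, 0.0231]
tcp_rot: [[-0.214, 0.001, 0.977], [-0.977, 0.0, -0.214], [-0.0, -1.0, 0.001]]
force: [-0.1, 0.3, -1.7]
opening: 0.685
```

>>> jog_arm([
  {"delta_pos": [1, -0.2, 0], "turn": 0, "fingers": 55},
  {"delta_pos": [2, -0.4, 0], "turn": 0, "fingers": 55},
  {"delta_pos": [2, -0.4, 0], "turn": 0, "fingers": 55},
])

```text
time_s: 20.37
position: [0.625, 0.1349, 0.0229]
tcp_rot: [[-0.214, 0.0, 0.977], [-0.977, -0.0, -0.214], [-0.0, -1.0, 0.0]]
force: [-0.2, 0.2, -2.4]
opening: 0.688
```

>>> jog_arm([
  {"delta_pos": [1, -0.2, 0], "turn": 0, "fingers": 55},
  {"delta_pos": [2, -0.4, 0], "turn": 0, "fingers": 55},
  {"delta_pos": [2, -0.4, 0], "turn": 0, "fingers": 55},
])

```text
time_s: 20.62
position: [0.625, 0.1348, 0.0225]
tcp_rot: [[-0.214, -0.004, 0.977], [-0.977, 0.0, -0.214], [0.0, -1.0, -0.004]]
force: [-3.1, 1.2, -0.7]
opening: 0.686
```

Back fence contact (plate edge at box x ≈ 70). Now slide left to the side fence.

>>> jog_arm([
  {"delta_pos": [-0.6, 2.1, 0], "turn": 0, "fingers": 55},
  {"delta_pos": [-0.2, 4.1, 0], "turn": 0, "fingers": 55},
  {"delta_pos": [0, 5.0, 0], "turn": 0, "fingers": 55},
  {"delta_pos": [0.3, 6.5, 0], "turn": 0, "fingers": 55},
  {"delta_pos": [0.3, 6.5, 0], "turn": 0, "fingers": 55},
])

```text
time_s: 21.03
position: [0.6264, 0.1412, 0.0226]
tcp_rot: [[-0.213, -0.001, 0.977], [-0.977, -0.0, -0.213], [0.0, -1.0, -0.001]]
force: [-3.2, 0.2, -1.3]
opening: 0.689
```

>>> jog_arm([
  {"delta_pos": [0.2, 1, 0], "turn": 0, "fingers": 55},
  {"delta_pos": [0.4, 2, 0], "turn": 0, "fingers": 55},
  {"delta_pos": [0.4, 2, 0], "turn": 0, "fingers": 55},
])

```text
time_s: 21.28
position: [0.6266, 0.1422, 0.0226]
tcp_rot: [[-0.213, -0.002, 0.977], [-0.977, -0.001, -0.213], [0.002, -1.0, -0.001]]
force: [-3.5, -3.1, -0.8]
opening: 0.686
```

>>> jog_arm([
  {"delta_pos": [0.2, 1, 0], "turn": 0, "fingers": 55},
  {"delta_pos": [0.4, 2, 0], "turn": 0, "fingers": 55},
  {"delta_pos": [0.4, 2, 0], "turn": 0, "fingers": 55},
])

```text
time_s: 21.53
position: [0.6266, 0.1422, 0.0227]
tcp_rot: [[-0.213, -0.003, 0.977], [-0.977, -0.004, -0.213], [0.005, -1.0, -0.002]]
force: [-5.2, -8.4, -0.6]
opening: 0.687
```

```bash
python3 - <<'E'
from ov import *
print(bf())
ov("s17",320,140,130,110,6)
E
```

```text
[13.8 14.5 22.7]
[0.62661928 0.14222305 0.02271226] [-5.16858474 -8.35009522 -0.55185175] 0.6873250809515236
```

View pics/s17.png

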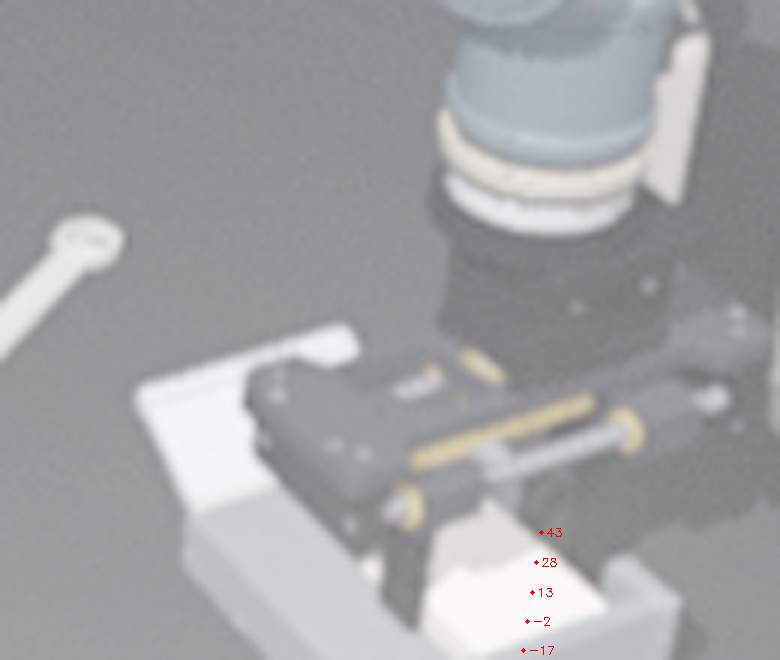

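Both fences touched. Lower onto the deck.

>>> jog_arm([
  {"delta_pos": [0, -0.5, -1], "turn": 0, "fingers": 55},
  {"delta_pos": [0, -0.5, -2], "turn": 0, "fingers": 55},
  {"delta_pos": [0, -0.5, -2], "turn": 0, "fingers": 55},
])

```text
time_s: 21.83
position: [0.6266, 0.1422, 0.0212]
tcp_rot: [[-0.213, -0.003, 0.977], [-0.977, -0.003, -0.213], [0.004, -1.0, -0.002]]
force: [-6.0, -7.2, 2.0]
opening: 0.682
```

>>> jog_arm([
  {"delta_pos": [0, 0, -0.5], "turn": 0, "fingers": 55},
  {"delta_pos": [0, 0, -1], "turn": 0, "fingers": 55},
  {"delta_pos": [0, 0, -1], "turn": 0, "fingers": 55},
])

```text
time_s: 22.08
position: [0.6266, 0.1422, 0.0205]
tcp_rot: [[-0.213, -0.003, 0.977], [-0.977, -0.003, -0.213], [0.004, -1.0, -0.002]]
force: [-6.6, -7.7, 3.5]
opening: 0.684
```

>>> jog_arm([
  {"delta_pos": [0, 0, -1], "turn": 0, "fingers": 55},
  {"delta_pos": [0, 0, -1.5], "turn": 0, "fingers": 55},
  {"delta_pos": [0, 0, -1.5], "turn": 0, "fingers": 55},
])

```text
time_s: 22.33
position: [0.6267, 0.1422, 0.0201]
tcp_rot: [[-0.213, -0.003, 0.977], [-0.977, -0.003, -0.213], [0.004, -1.0, -0.002]]
force: [-7.2, -7.9, 10.2]
opening: 0.687
```

On the deck (10 N). Release and rise.

>>> jog_arm([
  {"delta_pos": [0, 0, 0.5], "turn": 0, "fingers": 82},
  {"delta_pos": [0, 0, 0.5], "turn": 0, "fingers": 82},
  {"delta_pos": [0, 0, 0.5], "turn": 0, "fingers": 82},
  {"delta_pos": [0, 0, 0.5], "turn": 0, "fingers": 82},
  {"delta_pos": [0, 0, 15], "turn": 0, "fingers": 82},
  {"delta_pos": [0, 0, 40], "turn": 0, "fingers": 82},
  {"delta_pos": [0, 0, 75], "turn": 0, "fingers": 82},
  {"delta_pos": [0, 0, 90], "turn": 0, "fingers": 100},
])

```text
time_s: 23.0
position: [0.6309, 0.1452, 0.1122]
tcp_rot: [[-0.213, 0.008, 0.977], [-0.977, 0.001, -0.213], [-0.002, -1.0, 0.007]]
force: [1.6, -1.1, 1.6]
opening: 0.847
```

```bash
python3 - <<'E'
from ov import *
print(bf())
ov("s18",320,140,130,110,6)
E
```

```text
[ 17.4  18.3 112.2]
[0.6309135  0.14517468 0.11219509] [ 1.64013665 -1.11817641  1.5737357 ] 0.8467473491336981
```

View pics/s18.png

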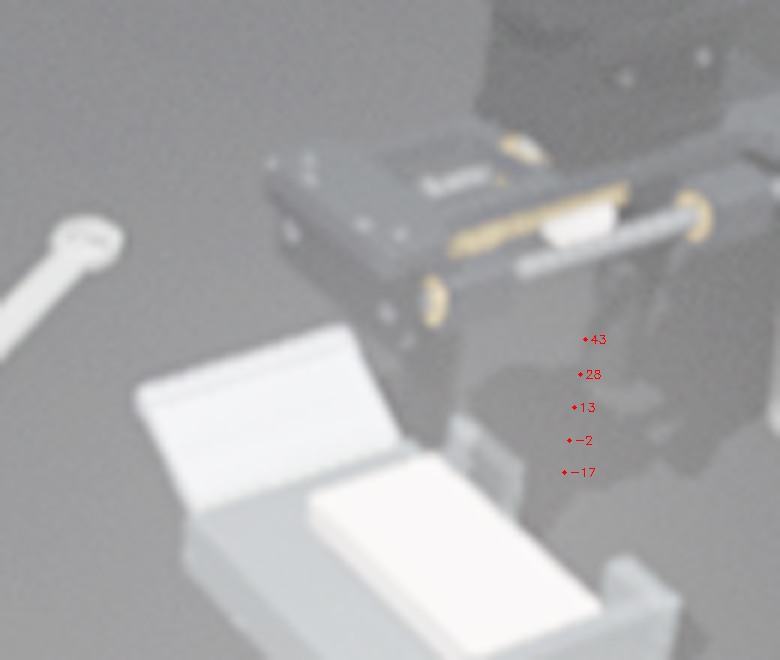

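The long plate lies flat in the corner. Now the short white plate.

>>> jog_arm([
  {"delta_pos": [-14, -30, 0], "turn": 3, "fingers": 100},
  {"delta_pos": [-30, -62, 0], "turn": 5.1, "fingers": 100},
  {"delta_pos": [-45, -95, 0], "turn": 5.1, "fingers": 100},
  {"delta_pos": [-60, -128, 0], "turn": 5.1, "fingers": 100},
  {"delta_pos": [-76, -160, 0], "turn": 5.1, "fingers": 100},
  {"delta_pos": [-92, -192, -10], "turn": 5.1, "fingers": 100},
  {"delta_pos": [-106, -225, -30], "turn": 5.1, "fingers": 100},
  {"delta_pos": [-116, -245, -55], "turn": 5.1, "fingers": 100},
  {"delta_pos": [-119, -250, -70], "turn": 5.1, "fingers": 100},
  {"delta_pos": [-119, -250, -70], "turn": 5.1, "fingers": 100},
  {"delta_pos": [-119, -250, -70], "turn": 5.1, "fingers": 100},
  {"delta_pos": [-119, -250, -70], "turn": 5.1, "fingers": 100},
])

```text
time_s: 24.05
position: [0.51, -0.1052, 0.0388]
tcp_rot: [[-0.125, 0.002, 0.992], [-0.992, -0.001, -0.125], [0.0, -1.0, 0.002]]
force: [0.0, 1.1, 0.6]
opening: 1.002
```

```bash
python3 - <<'E'
from ov import *
s=read_state();R=np.array(s["tcp_rot"]);print("yaw",np.degrees(np.arctan2(R[1,0],R[0,0])))
ov("s19",220,190,130,110,6)
# seat check of long plate in scene
im=capture("scene");n="scene"; x0,y0,w,h,f=320,140,130,110,6
big=cv2.resize(im[y0:y0+h,x0:x0+w][:,:,::-1],None,fx=f,fy=f,interpolation=cv2.INTER_CUBIC)
P2=[610+.8*.977-.5*.213,131-.8*.213-.5*.977,-12.3]
def dr(P,col):
    u=((proj(n,w_of(P,P2))-[x0,y0])*f+f/2).astype(int)
    for i in range(8):
        for j in range(i):
            if bin(i^j).count("1")==1: cv2.line(big,tuple(map(int,u[i])),tuple(map(int,u[j])),col,1)
dr(boxpts((-60,70,-15,45,30,44)),(0,0,255)); cv2.imwrite("pics/s19b.png",big)
E
```

```text
yaw -97.18661721990689
[ 0.50996663 -0.10520677  0.0388213 ] [0.01408541 1.09325149 0.56888327] 1.001944731251757
```

View pics/s19.png

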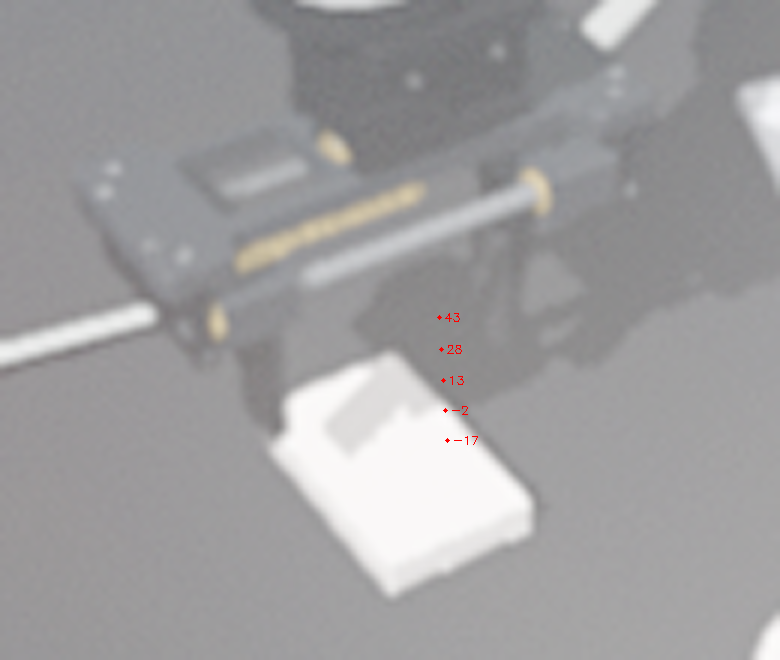

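View pics/s19b.png

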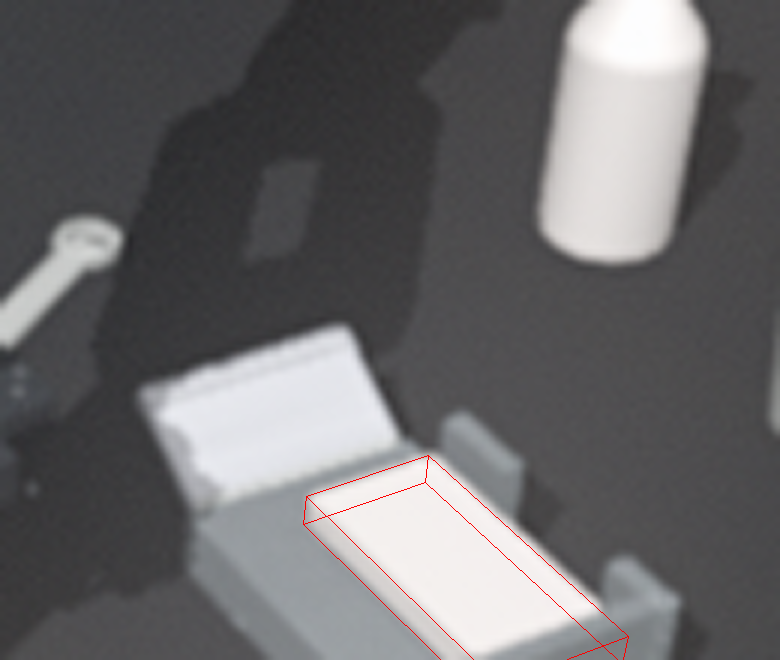

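Long plate matches the flush model within about 1 px. The jaws straddle the short plate at crop (390,470). Descend and grip.

>>> jog_arm([
  {"delta_pos": [0, 0, -15], "turn": 0, "fingers": 100},
  {"delta_pos": [0, 0, -29], "turn": 0, "fingers": 100},
  {"delta_pos": [0, 0, -39], "turn": 0, "fingers": 100},
  {"delta_pos": [0, 0, -45], "turn": 0, "fingers": 100},
  {"delta_pos": [0, 0, -48], "turn": 0, "fingers": 100},
  {"delta_pos": [0, 0, -48], "turn": 0, "fingers": 100},
  {"delta_pos": [0, 0, -48], "turn": 0, "fingers": 100},
])

```text
time_s: 24.73
position: [0.5091, -0.1054, -0.0094]
tcp_rot: [[-0.126, 0.001, 0.992], [-0.992, -0.0, -0.126], [0.0, -1.0, 0.001]]
force: [-0.5, -0.3, -0.4]
opening: 1.0
```

>>> jog_arm([
  {"delta_pos": [0, 0, 0], "turn": 0, "fingers": 55},
  {"delta_pos": [0, 0, 0], "turn": 0, "fingers": 55},
  {"delta_pos": [0, 0, 0], "turn": 0, "fingers": 55},
  {"delta_pos": [0, 0, 0], "turn": 0, "fingers": 55},
  {"delta_pos": [0, 0, 0], "turn": 0, "fingers": 55},
  {"delta_pos": [0, 0, 0], "turn": 0, "fingers": 55},
])

```text
time_s: 25.23
position: [0.5089, -0.1056, -0.0095]
tcp_rot: [[-0.126, 0.0, 0.992], [-0.992, -0.0, -0.126], [0.0, -1.0, 0.0]]
force: [0.6, 0.7, 0.6]
opening: 0.681
```

Gripped (0.681 → 59 mm). Lift and carry.

>>> jog_arm([
  {"delta_pos": [0, 0, 10], "turn": 0, "fingers": 55},
  {"delta_pos": [0, 0, 30], "turn": 0, "fingers": 55},
  {"delta_pos": [0, 0, 55], "turn": 0, "fingers": 55},
  {"delta_pos": [3, 7, 80], "turn": -1, "fingers": 55},
  {"delta_pos": [12, 25, 100], "turn": -2, "fingers": 55},
  {"delta_pos": [24, 50, 105], "turn": -4, "fingers": 55},
  {"delta_pos": [37, 78, 105], "turn": -5.1, "fingers": 55},
  {"delta_pos": [50, 106, 105], "turn": -5.1, "fingers": 55},
  {"delta_pos": [63, 134, 105], "turn": -5.1, "fingers": 55},
  {"delta_pos": [76, 162, 105], "turn": -5.1, "fingers": 55},
  {"delta_pos": [89, 190, 105], "turn": -5.1, "fingers": 55},
  {"delta_pos": [101, 216, 105], "turn": -5.1, "fingers": 55},
  {"delta_pos": [109, 233, 105], "turn": -5.1, "fingers": 55},
  {"delta_pos": [113, 241, 105], "turn": -5.1, "fingers": 55},
  {"delta_pos": [113, 241, 105], "turn": -5.1, "fingers": 55},
  {"delta_pos": [113, 241, 105], "turn": -5.1, "fingers": 55},
  {"delta_pos": [113, 241, 105], "turn": -5.1, "fingers": 55},
])

```text
time_s: 26.65
position: [0.6207, 0.1343, 0.0952]
tcp_rot: [[-0.214, -0.002, 0.977], [-0.977, -0.001, -0.214], [0.001, -1.0, -0.002]]
force: [-0.1, -0.4, -1.7]
opening: 0.687
```

```bash
python3 - <<'E'
from ov import *
s=read_state();R=np.array(s["tcp_rot"]);print("yaw",np.degrees(np.arctan2(R[1,0],R[0,0])))
b=bf(); print(b)
ov("s20",320,120,130,110,6)
n="scene"; x0,y0,w,h,f=320,120,130,110,6
zb=b[2]+12.5-3
P=boxpts((b[0]+1.7-50,b[0]+1.7+50,b[1]-30,b[1]+30,zb,zb+14))
big=cv2.imread("pics/s20.png")
def dr(P,col):
    u=((proj(n,w_of(P,POSE))-[x0,y0])*f+f/2).astype(int)
    for i in range(8):
        for j in range(i):
            if bin(i^j).count("1")==1: cv2.line(big,tuple(map(int,u[i])),tuple(map(int,u[j])),col,1)
dr(P,(0,0,255)); cv2.imwrite("pics/s20o.png",big)
E
```

```text
yaw -102.38027091116557
[ 9.8  5.5 95.2]
[0.62074602 0.13428413 0.09521468] [-0.06819678 -0.37993924 -1.73809761] 0.6870137993138173
```

View pics/s20o.png

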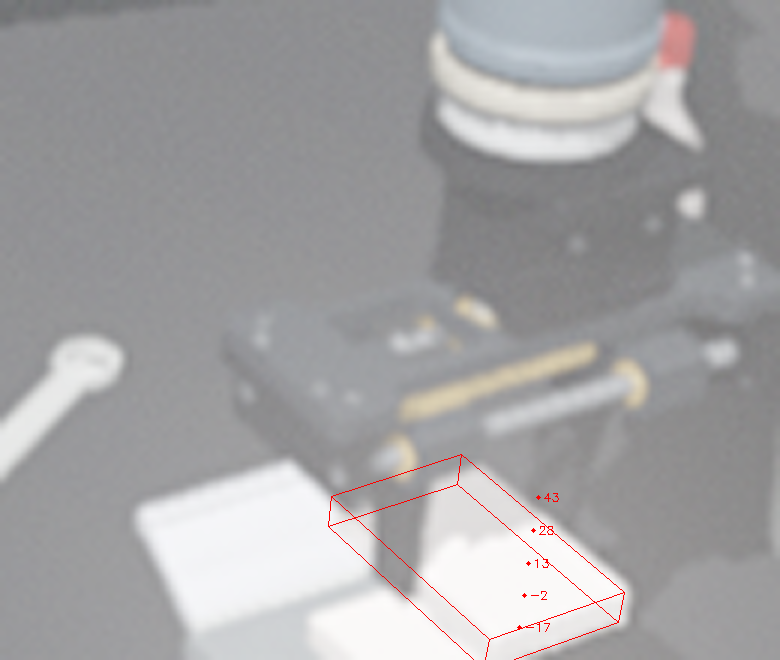

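Held plate matches the model. Lower to just above the long plate.

>>> jog_arm([
  {"delta_pos": [0, 0, -14], "turn": 0, "fingers": 55},
  {"delta_pos": [0, 0, -28], "turn": 0, "fingers": 55},
  {"delta_pos": [0, 0, -42], "turn": 0, "fingers": 55},
  {"delta_pos": [0, 0, -51], "turn": 0, "fingers": 55},
  {"delta_pos": [0, 0, -56], "turn": 0, "fingers": 55},
  {"delta_pos": [0, 0, -58.5], "turn": 0, "fingers": 55},
  {"delta_pos": [0, 0, -58.5], "turn": 0, "fingers": 55},
  {"delta_pos": [0, 0, -58.5], "turn": 0, "fingers": 55},
])

```text
time_s: 27.37
position: [0.6222, 0.1353, 0.0373]
tcp_rot: [[-0.214, 0.001, 0.977], [-0.977, 0.0, -0.214], [-0.0, -1.0, 0.001]]
force: [0.5, -0.4, -1.5]
opening: 0.683
```

>>> jog_arm([
  {"delta_pos": [2, -0.4, 0], "turn": 0, "fingers": 55},
  {"delta_pos": [4, -0.9, 0], "turn": 0, "fingers": 55},
  {"delta_pos": [6, -1.3, 0], "turn": 0, "fingers": 55},
  {"delta_pos": [6, -1.3, 0], "turn": 0, "fingers": 55},
])

```text
time_s: 27.7
position: [0.6289, 0.1341, 0.0374]
tcp_rot: [[-0.214, 0.002, 0.977], [-0.977, 0.0, -0.214], [-0.0, -1.0, 0.002]]
force: [0.6, -0.4, -1.1]
opening: 0.687
```

>>> jog_arm([
  {"delta_pos": [1, -0.2, 0], "turn": 0, "fingers": 55},
  {"delta_pos": [2, -0.4, 0], "turn": 0, "fingers": 55},
  {"delta_pos": [2, -0.4, 0], "turn": 0, "fingers": 55},
])

```text
time_s: 27.95
position: [0.63, 0.1338, 0.0369]
tcp_rot: [[-0.214, 0.0, 0.977], [-0.977, 0.0, -0.214], [-0.0, -1.0, 0.0]]
force: [0.0, -0.9, -1.1]
opening: 0.686
```

>>> jog_arm([
  {"delta_pos": [1, -0.2, 0], "turn": 0, "fingers": 55},
  {"delta_pos": [2, -0.4, 0], "turn": 0, "fingers": 55},
  {"delta_pos": [2, -0.4, 0], "turn": 0, "fingers": 55},
])

```text
time_s: 28.2
position: [0.6301, 0.1338, 0.0365]
tcp_rot: [[-0.214, -0.004, 0.977], [-0.977, 0.0, -0.214], [0.0, -1.0, -0.004]]
force: [-3.7, 2.0, -0.3]
opening: 0.685
```

```bash
python3 - <<'E'
from h import *
print(bf(),read_state()["force"])
E
```

```text
[19.   7.  36.5] [-3.65189668  1.95403498 -0.26422308]
```

Back fence contact at box x = 19.0, as predicted. Now left.

>>> jog_arm([
  {"delta_pos": [-0.6, 2.1, 0], "turn": 0, "fingers": 55},
  {"delta_pos": [-0.2, 4.1, 0], "turn": 0, "fingers": 55},
  {"delta_pos": [0.3, 6, 0], "turn": 0, "fingers": 55},
  {"delta_pos": [0.3, 6, 0], "turn": 0, "fingers": 55},
])

```text
time_s: 28.53
position: [0.6314, 0.1397, 0.0365]
tcp_rot: [[-0.213, -0.001, 0.977], [-0.977, -0.0, -0.213], [0.0, -1.0, -0.001]]
force: [-2.6, -0.2, -1.1]
opening: 0.688
```

>>> jog_arm([
  {"delta_pos": [0.2, 1, 0], "turn": 0, "fingers": 55},
  {"delta_pos": [0.4, 2, 0], "turn": 0, "fingers": 55},
  {"delta_pos": [0.4, 2, 0], "turn": 0, "fingers": 55},
])

```text
time_s: 28.78
position: [0.6317, 0.1408, 0.0366]
tcp_rot: [[-0.213, -0.002, 0.977], [-0.977, -0.001, -0.213], [0.001, -1.0, -0.002]]
force: [-2.9, -2.6, -1.9]
opening: 0.688
```

>>> jog_arm([
  {"delta_pos": [0.2, 1, 0], "turn": 0, "fingers": 55},
  {"delta_pos": [0.4, 2, 0], "turn": 0, "fingers": 55},
  {"delta_pos": [0.4, 2, 0], "turn": 0, "fingers": 55},
])

```text
time_s: 29.03
position: [0.6316, 0.1409, 0.0366]
tcp_rot: [[-0.213, -0.003, 0.977], [-0.977, -0.004, -0.213], [0.005, -1.0, -0.002]]
force: [-5.2, -7.7, -1.6]
opening: 0.681
```

>>> jog_arm([
  {"delta_pos": [0, -0.5, -1], "turn": 0, "fingers": 55},
  {"delta_pos": [0, -0.5, -2], "turn": 0, "fingers": 55},
  {"delta_pos": [0, -0.5, -3], "turn": 0, "fingers": 55},
  {"delta_pos": [0, -0.5, -3], "turn": 0, "fingers": 55},
])

```text
time_s: 29.37
position: [0.6318, 0.141, 0.0348]
tcp_rot: [[-0.214, -0.003, 0.977], [-0.977, -0.003, -0.214], [0.003, -1.0, -0.002]]
force: [-7.7, -6.4, 5.6]
opening: 0.685
```

```bash
python3 - <<'E'
from h import *
print(bf(),read_state()["force"])
E
```

```text
[19.1 14.4 34.8] [-7.73828542 -6.41649624  5.63630045]
```

>>> jog_arm([
  {"delta_pos": [0, 0, -0.5], "turn": 0, "fingers": 55},
  {"delta_pos": [0, 0, -1.2], "turn": 0, "fingers": 55},
  {"delta_pos": [0, 0, -1.2], "turn": 0, "fingers": 55},
])

```text
time_s: 29.62
position: [0.6318, 0.141, 0.0346]
tcp_rot: [[-0.214, -0.003, 0.977], [-0.977, -0.003, -0.214], [0.003, -1.0, -0.002]]
force: [-8.0, -7.7, 10.5]
opening: 0.685
```

>>> jog_arm([
  {"delta_pos": [0, 0, 0.5], "turn": 0, "fingers": 82},
  {"delta_pos": [0, 0, 0.5], "turn": 0, "fingers": 82},
  {"delta_pos": [0, 0, 0.5], "turn": 0, "fingers": 82},
  {"delta_pos": [0, 0, 0.5], "turn": 0, "fingers": 82},
  {"delta_pos": [0, 0, 15], "turn": 0, "fingers": 82},
  {"delta_pos": [0, 0, 40], "turn": 0, "fingers": 82},
  {"delta_pos": [0, 0, 75], "turn": 0, "fingers": 82},
  {"delta_pos": [0, 0, 75], "turn": 0, "fingers": 82},
  {"delta_pos": [0, 0, 75], "turn": 0, "fingers": 82},
])

```text
time_s: 30.37
position: [0.6357, 0.1434, 0.1103]
tcp_rot: [[-0.213, 0.007, 0.977], [-0.977, 0.001, -0.213], [-0.002, -1.0, 0.007]]
force: [-0.2, -0.4, -1.3]
opening: 0.818
```

```bash
python3 - <<'E'
from ov import *
print(bf())
ov("s21",320,140,130,110,6)
n="scene"; x0,y0,w,h,f=320,140,130,110,6
big=cv2.imread("pics/s21.png")
P2=[610+.8*.977-.5*.213,131-.8*.213-.5*.977,-12.3]
def dr(P,col):
    u=((proj(n,w_of(P,P2))-[x0,y0])*f+f/2).astype(int)
    for i in range(8):
        for j in range(i):
            if bin(i^j).count("1")==1: cv2.line(big,tuple(map(int,u[i])),tuple(map(int,u[j])),col,1)
dr(boxpts((-60,70,-15,45,30,44)),(0,0,255));dr(boxpts((-30,70,-15,45,44,58)),(255,0,0)); cv2.imwrite("pics/s21b.png",big)
E
```

```text
[ 22.4  17.6 110.3]
[0.63566231 0.14343286 0.11032012] [-0.20319412 -0.38786799 -1.29587489] 0.8179910942893801
```

View pics/s21.png

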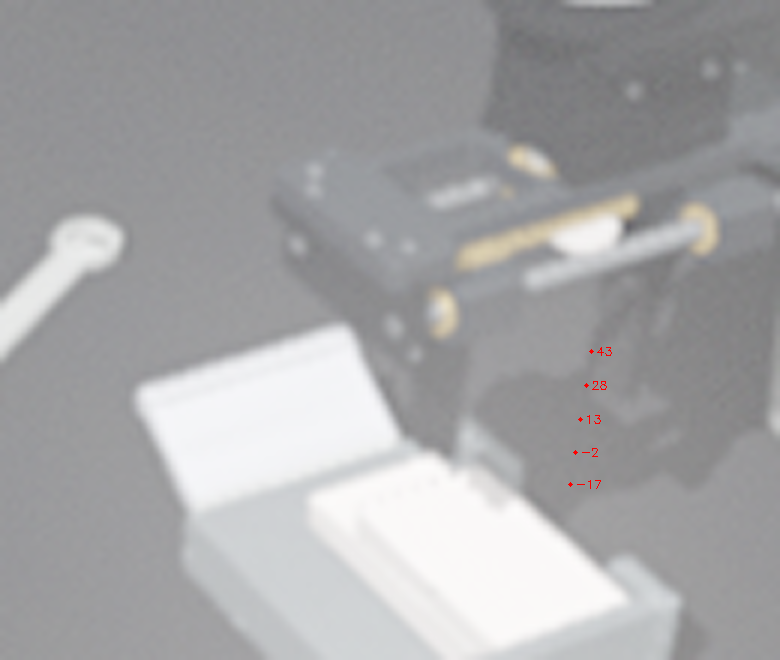

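View pics/s21b.png

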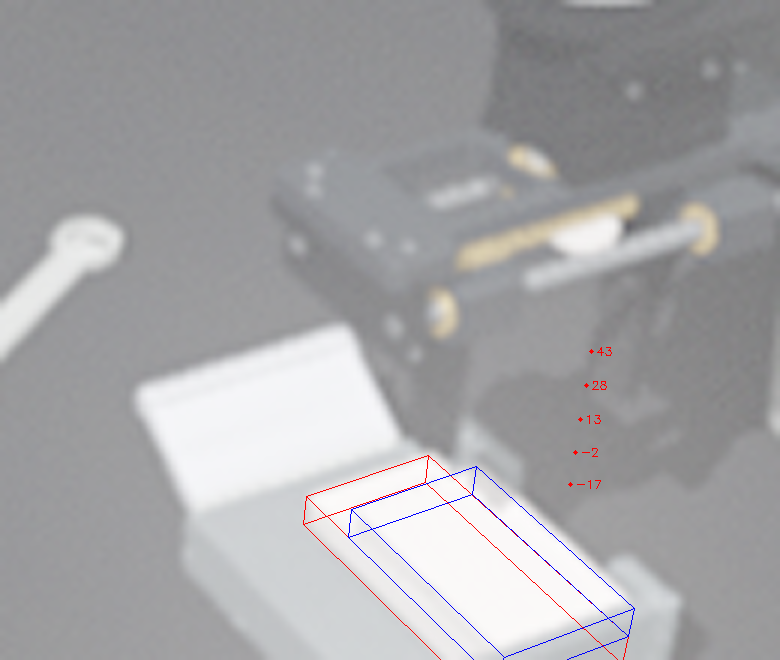

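Both plates match the flush model; the top one is squared on the bottom one. As a check I'll nudge with shut fingers, first from the right.

>>> jog_arm([
  {"delta_pos": [-11, -28, 0], "turn": 0, "fingers": 0},
  {"delta_pos": [-22.5, -56.5, 0], "turn": 0, "fingers": 0},
  {"delta_pos": [-22.5, -56.5, 0], "turn": 0, "fingers": 0},
  {"delta_pos": [-22.5, -56.5, -10], "turn": 0, "fingers": 0},
  {"delta_pos": [-22.5, -56.5, -20], "turn": 0, "fingers": 0},
  {"delta_pos": [-22.5, -56.5, -45], "turn": 0, "fingers": 0},
  {"delta_pos": [-22.5, -56.5, -65], "turn": 0, "fingers": 0},
  {"delta_pos": [-22.5, -56.5, -78], "turn": 0, "fingers": 0},
  {"delta_pos": [-22.5, -56.5, -86], "turn": 0, "fingers": 0},
  {"delta_pos": [-22.5, -56.5, -88], "turn": 0, "fingers": 0},
  {"delta_pos": [-22.5, -56.5, -88], "turn": 0, "fingers": 0},
  {"delta_pos": [-22.5, -56.5, -88], "turn": 0, "fingers": 0},
])

```text
time_s: 31.42
position: [0.6108, 0.0868, 0.0196]
tcp_rot: [[-0.213, 0.001, 0.977], [-0.977, -0.0, -0.213], [-0.0, -1.0, 0.001]]
force: [-0.0, 0.3, 0.1]
opening: 0.033
```

```bash
python3 - <<'E'
from ov import *
print(bf())
ov("s22",320,140,130,110,6)
E
```

```text
[ 10.2 -43.1  19.6]
[0.61078157 0.08675317 0.01964943] [-0.03059575  0.30821502  0.11013188] 0.03348076162835737
```

View pics/s22.png

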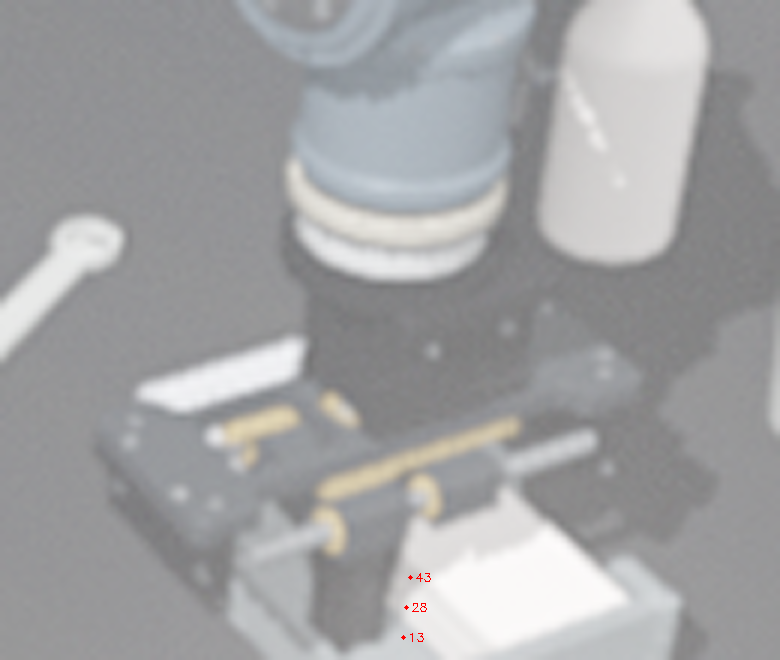

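>>> jog_arm([
  {"delta_pos": [0.6, 3, 0], "turn": 0, "fingers": 0},
  {"delta_pos": [1.3, 6, 0], "turn": 0, "fingers": 0},
  {"delta_pos": [1.9, 9, 0], "turn": 0, "fingers": 0},
  {"delta_pos": [2.3, 11, 0], "turn": 0, "fingers": 0},
  {"delta_pos": [2.3, 11, 0], "turn": 0, "fingers": 0},
])

```text
time_s: 31.88
position: [0.6129, 0.098, 0.0199]
tcp_rot: [[-0.213, 0.001, 0.977], [-0.977, 0.0, -0.213], [-0.0, -1.0, 0.001]]
force: [-0.0, -0.2, -0.5]
opening: 0.004
```

>>> jog_arm([
  {"delta_pos": [0.2, 1, 0], "turn": 0, "fingers": 0},
  {"delta_pos": [0.4, 2, 0], "turn": 0, "fingers": 0},
  {"delta_pos": [0.4, 2, 0], "turn": 0, "fingers": 0},
])

```text
time_s: 32.13
position: [0.6131, 0.0996, 0.0196]
tcp_rot: [[-0.213, 0.0, 0.977], [-0.977, 0.0, -0.213], [-0.0, -1.0, 0.0]]
force: [-0.2, -1.2, 0.3]
opening: 0.008
```

>>> jog_arm([
  {"delta_pos": [0.2, 1, 0], "turn": 0, "fingers": 0},
  {"delta_pos": [0.4, 2, 0], "turn": 0, "fingers": 0},
  {"delta_pos": [0.4, 2, 0], "turn": 0, "fingers": 0},
])

```text
time_s: 32.38
position: [0.6135, 0.1015, 0.0196]
tcp_rot: [[-0.214, 0.0, 0.977], [-0.977, 0.0, -0.214], [-0.0, -1.0, 0.0]]
force: [-0.3, -0.5, 0.5]
opening: 0.005
```

>>> jog_arm([
  {"delta_pos": [0.2, 1, 0], "turn": 0, "fingers": 0},
  {"delta_pos": [0.4, 2, 0], "turn": 0, "fingers": 0},
  {"delta_pos": [0.4, 2, 0], "turn": 0, "fingers": 0},
])

```text
time_s: 32.63
position: [0.6139, 0.1036, 0.0196]
tcp_rot: [[-0.213, -0.0, 0.977], [-0.977, 0.0, -0.213], [-0.0, -1.0, -0.0]]
force: [0.0, 0.2, -0.9]
opening: 0.007
```

```bash
python3 - <<'E'
from ov import *
print(bf())
ov("s23",320,140,130,110,6)
E
```

```text
[  9.6 -26.   19.6]
[0.61387217 0.10358367 0.01962543] [ 0.04716562  0.23354695 -0.93619841] 0.006962944800005434
```

View pics/s23.png

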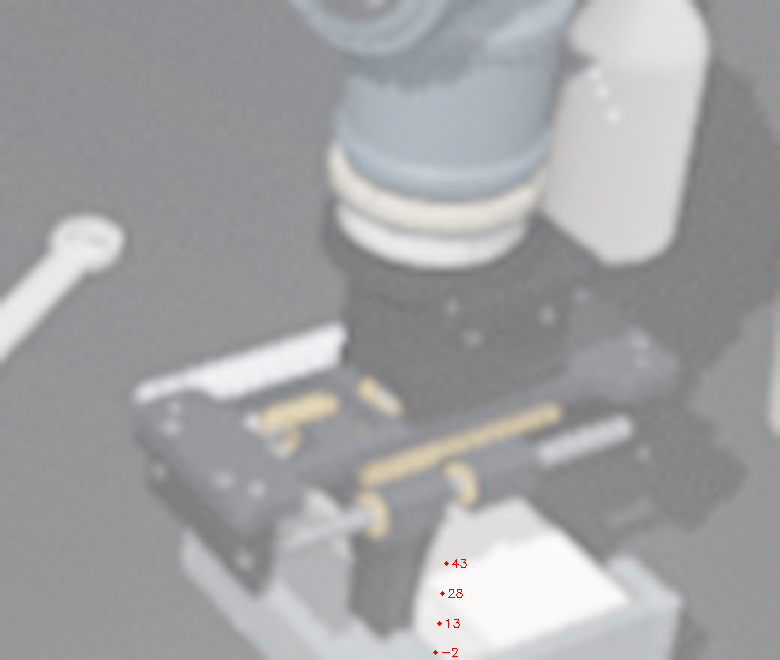

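>>> jog_arm([
  {"delta_pos": [0.2, 1, 0], "turn": 0, "fingers": 0},
  {"delta_pos": [0.4, 2, 0], "turn": 0, "fingers": 0},
  {"delta_pos": [0.4, 2, 0], "turn": 0, "fingers": 0},
])

```text
time_s: 32.93
position: [0.6139, 0.1038, 0.0196]
tcp_rot: [[-0.212, -0.001, 0.977], [-0.977, -0.003, -0.212], [0.003, -1.0, -0.001]]
force: [-1.5, -5.2, 0.6]
opening: 0.005
```

>>> jog_arm([
  {"delta_pos": [0.2, 1, 0], "turn": 0, "fingers": 0},
  {"delta_pos": [0.4, 2, 0], "turn": 0, "fingers": 0},
  {"delta_pos": [0.4, 2, 0], "turn": 0, "fingers": 0},
])

```text
time_s: 33.18
position: [0.6139, 0.1039, 0.0196]
tcp_rot: [[-0.212, -0.002, 0.977], [-0.977, -0.005, -0.212], [0.006, -1.0, -0.001]]
force: [-2.1, -11.1, 1.6]
opening: 0.003
```

Hard stop with no plate motion, so both are flush left. Now nudge from the front, short plate first.

>>> jog_arm([
  {"delta_pos": [-2, -10, 0], "turn": 0, "fingers": 0},
  {"delta_pos": [-2, -12, 15], "turn": 0, "fingers": 0},
  {"delta_pos": [-2, -12, 45], "turn": 0, "fingers": 0},
  {"delta_pos": [-15, 0, 70], "turn": 0, "fingers": 0},
  {"delta_pos": [-35, 30, 75], "turn": 0, "fingers": 0},
  {"delta_pos": [-54, 50, 75], "turn": 0, "fingers": 0},
  {"delta_pos": [-54, 50, 65], "turn": 0, "fingers": 0},
  {"delta_pos": [-54, 50, 45], "turn": 0, "fingers": 0},
  {"delta_pos": [-54, 50, 28], "turn": 0, "fingers": 0},
  {"delta_pos": [-54, 50, 20], "turn": 0, "fingers": 0},
  {"delta_pos": [-54, 50, 17], "turn": 0, "fingers": 0},
  {"delta_pos": [-54, 50, 17], "turn": 0, "fingers": 0},
  {"delta_pos": [-54, 50, 17], "turn": 0, "fingers": 0},
])

```text
time_s: 34.27
position: [0.5612, 0.1572, 0.0368]
tcp_rot: [[-0.214, 0.001, 0.977], [-0.977, 0.0, -0.214], [-0.0, -1.0, 0.001]]
force: [0.1, -0.2, -0.4]
opening: 0.003
```

```bash
python3 - <<'E'
from ov import *
print(bf())
ov("s24",320,140,130,110,6)
E
```

```text
[-53.2  15.2  36.8]
[0.56124182 0.15720404 0.03684767] [ 0.12943896 -0.22081443 -0.40074028] 0.0030286081340788404
```

View pics/s24.png

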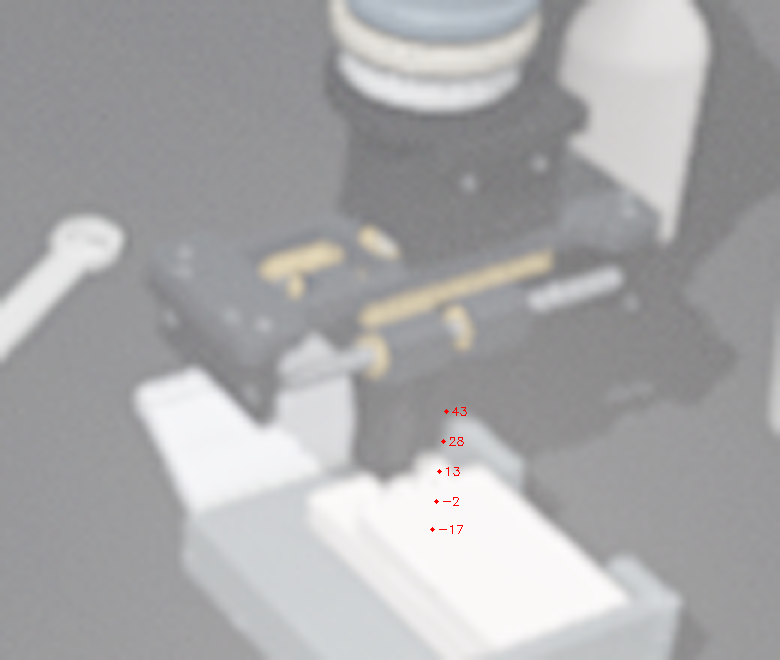

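>>> jog_arm([
  {"delta_pos": [3, -0.6, 0], "turn": 0, "fingers": 0},
  {"delta_pos": [6, -1.3, 0], "turn": 0, "fingers": 0},
  {"delta_pos": [9, -1.9, 0], "turn": 0, "fingers": 0},
  {"delta_pos": [11, -2.3, 0], "turn": 0, "fingers": 0},
  {"delta_pos": [11, -2.3, 0], "turn": 0, "fingers": 0},
])

```text
time_s: 34.73
position: [0.5728, 0.155, 0.037]
tcp_rot: [[-0.214, 0.002, 0.977], [-0.977, 0.0, -0.214], [-0.0, -1.0, 0.002]]
force: [0.6, 0.1, 0.2]
opening: 0.008
```

>>> jog_arm([
  {"delta_pos": [1, -0.2, 0], "turn": 0, "fingers": 0},
  {"delta_pos": [2, -0.4, 0], "turn": 0, "fingers": 0},
  {"delta_pos": [2, -0.4, 0], "turn": 0, "fingers": 0},
])

```text
time_s: 34.98
position: [0.5738, 0.1547, 0.0366]
tcp_rot: [[-0.214, 0.0, 0.977], [-0.977, 0.0, -0.214], [-0.0, -1.0, 0.0]]
force: [0.4, -0.5, -0.3]
opening: 0.007
```

>>> jog_arm([
  {"delta_pos": [1, -0.2, 0], "turn": 0, "fingers": 0},
  {"delta_pos": [2, -0.4, 0], "turn": 0, "fingers": 0},
  {"delta_pos": [2, -0.4, 0], "turn": 0, "fingers": 0},
])

```text
time_s: 35.23
position: [0.5755, 0.1543, 0.0365]
tcp_rot: [[-0.214, -0.001, 0.977], [-0.977, 0.0, -0.214], [0.0, -1.0, -0.001]]
force: [0.5, -0.0, 0.7]
opening: 0.003
```

>>> jog_arm([
  {"delta_pos": [1, -0.2, 0], "turn": 0, "fingers": 0},
  {"delta_pos": [2, -0.4, 0], "turn": 0, "fingers": 0},
  {"delta_pos": [2, -0.4, 0], "turn": 0, "fingers": 0},
])

```text
time_s: 35.48
position: [0.5755, 0.1543, 0.0365]
tcp_rot: [[-0.214, -0.005, 0.977], [-0.977, 0.0, -0.214], [0.001, -1.0, -0.005]]
force: [-5.2, 1.8, 3.8]
opening: 0.006
```

```bash
python3 - <<'E'
from h import *
print(bf(),read_state()["force"])
E
```

```text
[-38.7  15.4  36.5] [-5.17372263  1.77616866  3.8347692 ]
```

Short plate is flush at the back (hard stop). Same for the long plate.

>>> jog_arm([
  {"delta_pos": [-10, 2.1, 3], "turn": 0, "fingers": 0},
  {"delta_pos": [-25, 5.3, 6], "turn": 0, "fingers": 0},
  {"delta_pos": [-40, 8.5, 6], "turn": 0, "fingers": 0},
  {"delta_pos": [-44, 9.4, 6], "turn": 0, "fingers": 0},
  {"delta_pos": [-44, 9.4, 0], "turn": 0, "fingers": 0},
  {"delta_pos": [-44, 9.4, -8], "turn": 0, "fingers": 0},
  {"delta_pos": [-44, 9.4, -13], "turn": 0, "fingers": 0},
  {"delta_pos": [-44, 9.4, -14], "turn": 0, "fingers": 0},
  {"delta_pos": [-44, 9.4, -14], "turn": 0, "fingers": 0},
  {"delta_pos": [-41, 8.8, -14], "turn": 0, "fingers": 0},
  {"delta_pos": [-38, 8.1, -14], "turn": 0, "fingers": 0},
  {"delta_pos": [-36, 7.7, -14], "turn": 0, "fingers": 0},
  {"delta_pos": [-36, 7.7, -14], "turn": 0, "fingers": 0},
])

```text
time_s: 36.57
position: [0.543, 0.1615, 0.023]
tcp_rot: [[-0.214, 0.002, 0.977], [-0.977, 0.0, -0.214], [-0.001, -1.0, 0.002]]
force: [-0.2, 0.1, 0.3]
opening: 0.004
```

>>> jog_arm([
  {"delta_pos": [1, -0.2, 0], "turn": 0, "fingers": 0},
  {"delta_pos": [2, -0.4, 0], "turn": 0, "fingers": 0},
  {"delta_pos": [2, -0.4, 0], "turn": 0, "fingers": 0},
])

```text
time_s: 36.82
position: [0.544, 0.1612, 0.0228]
tcp_rot: [[-0.214, 0.001, 0.977], [-0.977, 0.0, -0.214], [-0.0, -1.0, 0.001]]
force: [-0.3, 0.2, 0.4]
opening: 0.007
```

>>> jog_arm([
  {"delta_pos": [1, -0.2, 0], "turn": 0, "fingers": 0},
  {"delta_pos": [2, -0.4, 0], "turn": 0, "fingers": 0},
  {"delta_pos": [2, -0.4, 0], "turn": 0, "fingers": 0},
])

```text
time_s: 37.07
position: [0.546, 0.1608, 0.0227]
tcp_rot: [[-0.214, 0.0, 0.977], [-0.977, 0.0, -0.214], [-0.0, -1.0, 0.0]]
force: [-0.7, 0.4, -0.2]
opening: 0.005
```

```bash
python3 - <<'E'
from h import *
print(bf(),read_state()["force"])
E
```

```text
[-68.9  15.5  22.7] [-0.71219496  0.44169611 -0.21929572]
```

>>> jog_arm([
  {"delta_pos": [1, -0.2, 0], "turn": 0, "fingers": 0},
  {"delta_pos": [2, -0.4, 0], "turn": 0, "fingers": 0},
  {"delta_pos": [2, -0.4, 0], "turn": 0, "fingers": 0},
])

```text
time_s: 37.32
position: [0.5462, 0.1606, 0.0225]
tcp_rot: [[-0.214, -0.003, 0.977], [-0.977, 0.0, -0.214], [0.0, -1.0, -0.003]]
force: [-2.6, 1.0, 2.1]
opening: 0.009
```

>>> jog_arm([
  {"delta_pos": [1, -0.2, 0], "turn": 0, "fingers": 0},
  {"delta_pos": [2, -0.4, 0], "turn": 0, "fingers": 0},
  {"delta_pos": [2, -0.4, 0], "turn": 0, "fingers": 0},
])

```text
time_s: 37.57
position: [0.5461, 0.1606, 0.0224]
tcp_rot: [[-0.214, -0.007, 0.977], [-0.977, 0.0, -0.214], [0.001, -1.0, -0.007]]
force: [-6.9, 2.5, 5.7]
opening: 0.007
```

```bash
python3 - <<'E'
from h import *
print(bf(),read_state()["force"])
E
```

```text
[-68.7  15.3  22.4] [-6.94477022  2.52283706  5.69560318]
```

Long plate is flush too; its stop is exactly 30 mm in front of the short one's. Now around to the outside of the flap.

>>> jog_arm([
  {"delta_pos": [-8, 1.7, 0], "turn": 0, "fingers": 0},
  {"delta_pos": [-10, 2, 15], "turn": 0, "fingers": 0},
  {"delta_pos": [-10, 2, 45], "turn": 0, "fingers": 0},
  {"delta_pos": [-10, 2, 75], "turn": 0, "fingers": 0},
  {"delta_pos": [-35, 3, 80], "turn": 0, "fingers": 0},
  {"delta_pos": [-65, 4, 80], "turn": 0, "fingers": 0},
  {"delta_pos": [-92, 5, 80], "turn": 0, "fingers": 0},
  {"delta_pos": [-100, 6, 80], "turn": 0, "fingers": 0},
  {"delta_pos": [-100, 6, 80], "turn": 0, "fingers": 0},
  {"delta_pos": [-100, 6, 60], "turn": 0, "fingers": 0},
  {"delta_pos": [-100, 6, 38], "turn": 0, "fingers": 0},
  {"delta_pos": [-100, 6, 22], "turn": 0, "fingers": 0},
  {"delta_pos": [-100, 6, 15], "turn": 0, "fingers": 0},
  {"delta_pos": [-100, 6, 15], "turn": 0, "fingers": 0},
  {"delta_pos": [-100, 6, 15], "turn": 0, "fingers": 0},
])

```text
time_s: 38.82
position: [0.4512, 0.166, 0.0375]
tcp_rot: [[-0.214, 0.001, 0.977], [-0.977, 0.0, -0.214], [-0.0, -1.0, 0.001]]
force: [0.2, -0.2, -0.2]
opening: 0.001
```

```bash
python3 - <<'E'
from ov import *
print(bf())
ov("s25",300,130,130,110,6)
E
```

```text
[-162.6    0.4   37.5]
[0.45124371 0.16599761 0.03746981] [ 0.24819188 -0.22434523 -0.16324397] 0.0013948089980362808
```

View pics/s25.png

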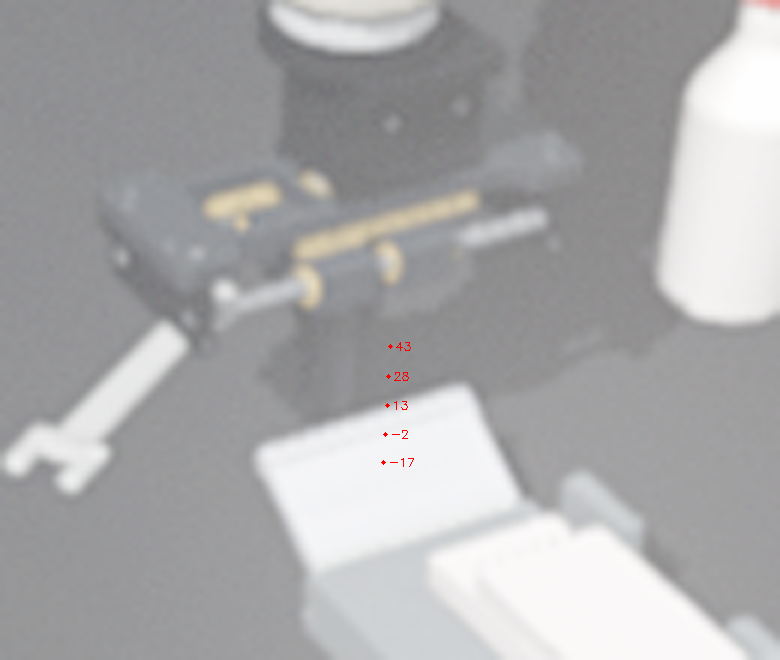

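>>> jog_arm([
  {"delta_pos": [5.9, -1.3, 0], "turn": 0, "fingers": 0},
  {"delta_pos": [9, -1.9, 0], "turn": 0, "fingers": 0},
  {"delta_pos": [10.7, -2.3, 0], "turn": 0, "fingers": 0},
  {"delta_pos": [12, -2.6, 1.5], "turn": 0, "fingers": 0},
  {"delta_pos": [13.7, -3, 3.5], "turn": 0, "fingers": 0},
  {"delta_pos": [15.2, -3.3, 5.5], "turn": 0, "fingers": 0},
  {"delta_pos": [16.6, -3.6, 7.5], "turn": 0, "fingers": 0},
  {"delta_pos": [18.9, -4.1, 10.6], "turn": 0, "fingers": 0},
  {"delta_pos": [20.8, -4.5, 12.6], "turn": 0, "fingers": 0},
  {"delta_pos": [22.8, -5, 14.5], "turn": 0, "fingers": 0},
  {"delta_pos": [24.7, -5.4, 16.4], "turn": 0, "fingers": 0},
  {"delta_pos": [26.7, -5.8, 18.2], "turn": 0, "fingers": 0},
  {"delta_pos": [26.7, -5.8, 18.2], "turn": 0, "fingers": 0},
])

```text
time_s: 39.95
position: [0.4773, 0.1602, 0.0563]
tcp_rot: [[-0.214, 0.002, 0.977], [-0.977, 0.0, -0.214], [-0.0, -1.0, 0.001]]
force: [1.2, 0.1, -0.3]
opening: 0.005
```

```bash
python3 - <<'E'
from ov import *
print(bf())
ov("s26",300,130,130,110,6)
E
```

```text
[-135.9    0.2   56.3]
[0.47729238 0.16018949 0.05625292] [ 1.18846671  0.07895442 -0.32864474] 0.0053469695690388725
```

View pics/s26.png

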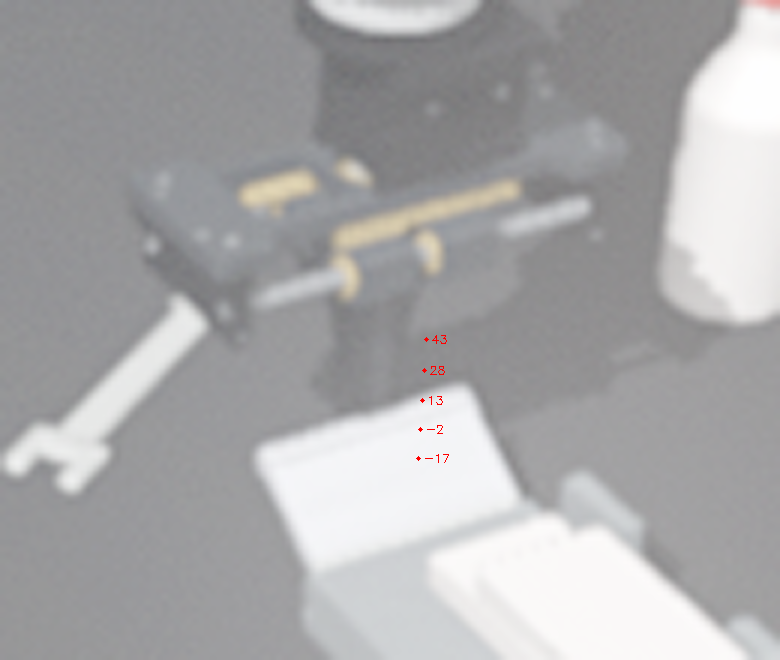

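The tip slid over the bead and the flap has not moved; I started too shallow. Go back out and hook deeper, tip about 32 mm.

>>> jog_arm([
  {"delta_pos": [0, 0, 15], "turn": 0, "fingers": 0},
  {"delta_pos": [-15, 3.2, 20], "turn": 0, "fingers": 0},
  {"delta_pos": [-28, 6, 20], "turn": 0, "fingers": 0},
  {"delta_pos": [-28, 6, 18], "turn": 0, "fingers": 0},
  {"delta_pos": [-28, 6, 0], "turn": 0, "fingers": 0},
  {"delta_pos": [-28, 6, -20], "turn": 0, "fingers": 0},
  {"delta_pos": [-28, 6, -33], "turn": 0, "fingers": 0},
  {"delta_pos": [-28, 6, -37], "turn": 0, "fingers": 0},
  {"delta_pos": [-28, 6, -37], "turn": 0, "fingers": 0},
  {"delta_pos": [-28, 6, -37], "turn": 0, "fingers": 0},
])

```text
time_s: 40.83
position: [0.4487, 0.1662, 0.0187]
tcp_rot: [[-0.214, -0.0, 0.977], [-0.977, -0.0, -0.214], [0.0, -1.0, -0.0]]
force: [0.2, -0.9, 0.5]
opening: 0.007
```

>>> jog_arm([
  {"delta_pos": [4, -0.9, 0], "turn": 0, "fingers": 0},
  {"delta_pos": [7, -1.5, 0], "turn": 0, "fingers": 0},
  {"delta_pos": [10, -2.1, 0], "turn": 0, "fingers": 0},
  {"delta_pos": [10, -2.1, 0], "turn": 0, "fingers": 0},
])

```text
time_s: 41.17
position: [0.4602, 0.1641, 0.0195]
tcp_rot: [[-0.214, 0.003, 0.977], [-0.977, 0.0, -0.214], [-0.001, -1.0, 0.003]]
force: [0.4, -0.2, 0.2]
opening: 0.004
```

>>> jog_arm([
  {"delta_pos": [1, -0.2, 0.5], "turn": 0, "fingers": 0},
  {"delta_pos": [2, -0.4, 1], "turn": 0, "fingers": 0},
  {"delta_pos": [3, -0.6, 2], "turn": 0, "fingers": 0},
  {"delta_pos": [3, -0.6, 2], "turn": 0, "fingers": 0},
])

```text
time_s: 41.5
position: [0.4617, 0.1635, 0.0211]
tcp_rot: [[-0.214, 0.001, 0.977], [-0.977, 0.0, -0.214], [-0.0, -1.0, 0.001]]
force: [1.1, 0.5, 0.0]
opening: 0.003
```

```bash
python3 - <<'E'
from ov import *
print(bf())
ov("s27",300,130,130,110,6)
E
```

```text
[-151.8    0.2   21.1]
[0.46174423 0.16351696 0.02108661] [1.07261723 0.49854379 0.01301825] 0.0027026031594165577
```

View pics/s27.png

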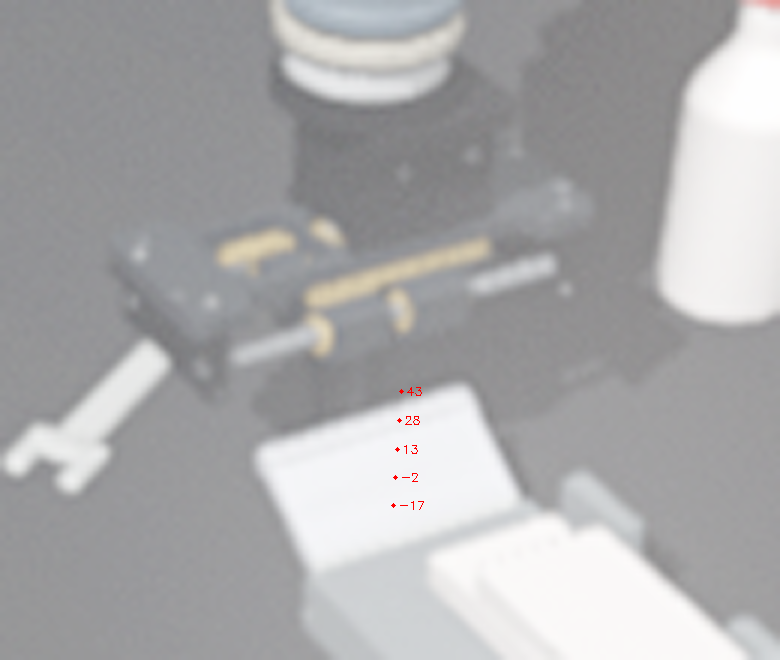

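>>> jog_arm([
  {"delta_pos": [1, -0.2, 0], "turn": 0, "fingers": 0},
  {"delta_pos": [2, -0.4, 0], "turn": 0, "fingers": 0},
  {"delta_pos": [2, -0.4, 0], "turn": 0, "fingers": 0},
])

```text
time_s: 41.8
position: [0.4637, 0.1631, 0.0208]
tcp_rot: [[-0.214, 0.0, 0.977], [-0.977, 0.0, -0.214], [-0.0, -1.0, 0.0]]
force: [0.6, 0.5, -0.2]
opening: 0.006
```

>>> jog_arm([
  {"delta_pos": [1, -0.2, 0], "turn": 0, "fingers": 0},
  {"delta_pos": [2, -0.4, 0], "turn": 0, "fingers": 0},
  {"delta_pos": [2, -0.4, 0], "turn": 0, "fingers": 0},
])

```text
time_s: 42.05
position: [0.4653, 0.1627, 0.0208]
tcp_rot: [[-0.214, -0.0, 0.977], [-0.977, -0.0, -0.214], [0.0, -1.0, -0.0]]
force: [-0.0, -0.4, -0.4]
opening: 0.003
```

>>> jog_arm([
  {"delta_pos": [1.5, -0.3, 1.5], "turn": 0, "fingers": 0},
  {"delta_pos": [3, -0.6, 3.5], "turn": 0, "fingers": 0},
  {"delta_pos": [4.5, -1, 5.5], "turn": 0, "fingers": 0},
  {"delta_pos": [6, -1.3, 7.5], "turn": 0, "fingers": 0},
  {"delta_pos": [8, -1.7, 10], "turn": 0, "fingers": 0},
  {"delta_pos": [8, -1.7, 10], "turn": 0, "fingers": 0},
])

```text
time_s: 42.55
position: [0.4725, 0.161, 0.0314]
tcp_rot: [[-0.214, -0.002, 0.977], [-0.977, -0.0, -0.214], [0.0, -1.0, -0.002]]
force: [-4.4, 0.7, 3.7]
opening: 0.008
```

```bash
python3 - <<'E'
from ov import *
print(bf())
ov("s28",300,130,130,110,6)
E
```

```text
[-140.7   -0.    31.4]
[0.47251381 0.16096758 0.03137286] [-4.44627757  0.66673991  3.74467527] 0.008269755145342063
```

View pics/s28.png

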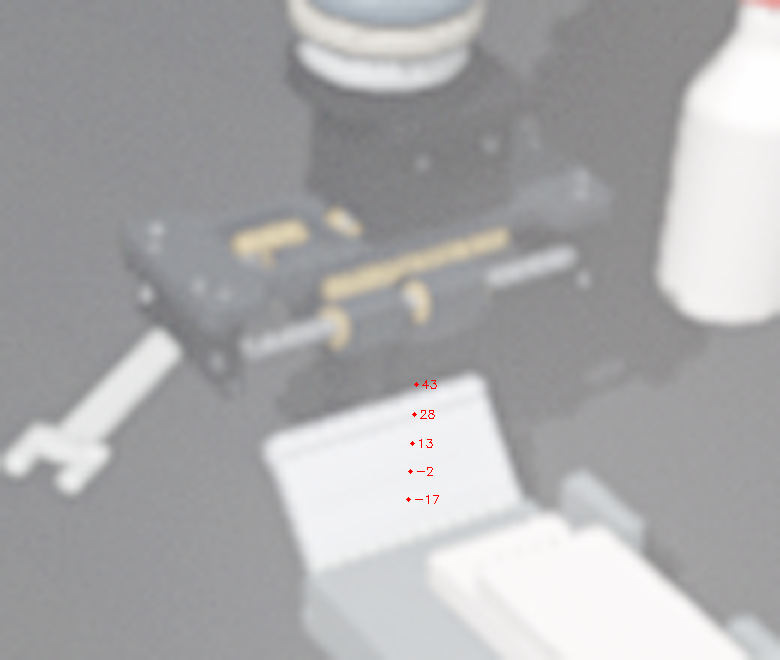

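The flap is rising now, edge moved to crop (268,445). Continue along the arc with more rise.

>>> jog_arm([
  {"delta_pos": [1, -0.2, 3], "turn": 0, "fingers": 0},
  {"delta_pos": [2, -0.4, 5.5], "turn": 0, "fingers": 0},
  {"delta_pos": [4, -0.9, 8.5], "turn": 0, "fingers": 0},
  {"delta_pos": [6, -1.3, 11.5], "turn": 0, "fingers": 0},
  {"delta_pos": [8, -1.7, 14], "turn": 0, "fingers": 0},
  {"delta_pos": [10, -2.1, 16.5], "turn": 0, "fingers": 0},
  {"delta_pos": [12, -2.6, 18.5], "turn": 0, "fingers": 0},
  {"delta_pos": [14, -3, 20], "turn": 0, "fingers": 0},
  {"delta_pos": [16, -3.5, 21], "turn": 0, "fingers": 0},
  {"delta_pos": [18, -3.9, 22], "turn": 0, "fingers": 0},
  {"delta_pos": [18, -3.9, 22], "turn": 0, "fingers": 0},
])

```text
time_s: 43.52
position: [0.4921, 0.1571, 0.0531]
tcp_rot: [[-0.214, 0.001, 0.977], [-0.977, 0.0, -0.214], [-0.0, -1.0, 0.001]]
force: [-0.5, 0.6, 0.3]
opening: 0.005
```

```bash
python3 - <<'E'
from ov import *
print(bf())
ov("s29",300,130,130,110,6)
E
```

```text
[-120.7    0.4   53.1]
[0.49212603 0.15709328 0.05309649] [-0.50034702  0.59873005  0.32339548] 0.005056679514653463
```

View pics/s29.png

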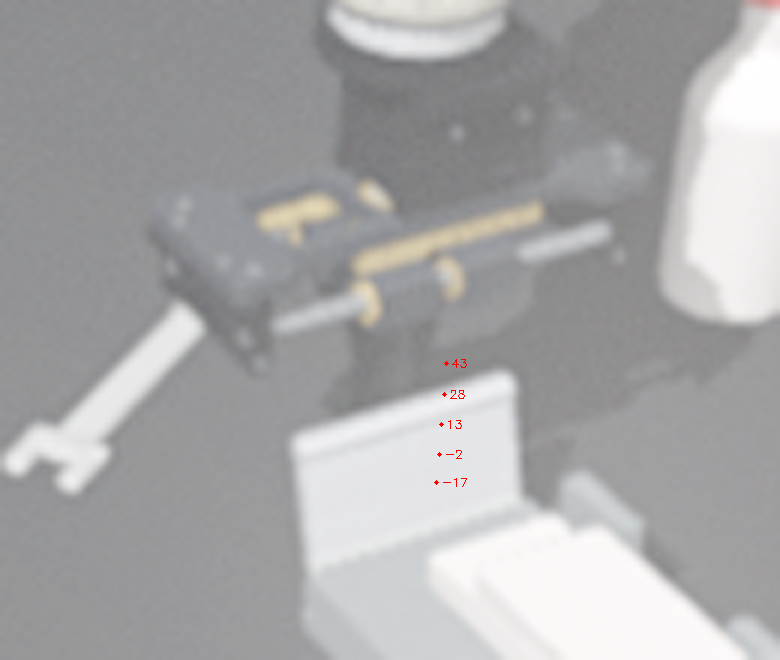

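>>> jog_arm([
  {"delta_pos": [2, -0.4, 1], "turn": 0, "fingers": 0},
  {"delta_pos": [4, -0.9, 2], "turn": 0, "fingers": 0},
  {"delta_pos": [6, -1.3, 3], "turn": 0, "fingers": 0},
  {"delta_pos": [8, -1.7, 3.5], "turn": 0, "fingers": 0},
  {"delta_pos": [10, -2.1, 4], "turn": 0, "fingers": 0},
  {"delta_pos": [12, -2.6, 4], "turn": 0, "fingers": 0},
  {"delta_pos": [12, -2.6, 4], "turn": 0, "fingers": 0},
])

```text
time_s: 44.15
position: [0.5043, 0.1544, 0.057]
tcp_rot: [[-0.214, 0.001, 0.977], [-0.977, 0.0, -0.214], [-0.0, -1.0, 0.001]]
force: [-0.0, -0.2, 0.8]
opening: 0.004
```

>>> jog_arm([
  {"delta_pos": [1, -0.2, 0], "turn": 0, "fingers": 0},
  {"delta_pos": [2, -0.4, 0], "turn": 0, "fingers": 0},
  {"delta_pos": [2, -0.4, 0], "turn": 0, "fingers": 0},
])

```text
time_s: 44.4
position: [0.5056, 0.1541, 0.0568]
tcp_rot: [[-0.214, 0.0, 0.977], [-0.977, 0.0, -0.214], [-0.0, -1.0, 0.0]]
force: [0.3, -0.2, 0.5]
opening: 0.005
```

>>> jog_arm([
  {"delta_pos": [1, -0.2, 0], "turn": 0, "fingers": 0},
  {"delta_pos": [2, -0.4, 0], "turn": 0, "fingers": 0},
  {"delta_pos": [2, -0.4, 0], "turn": 0, "fingers": 0},
])

```text
time_s: 44.65
position: [0.5059, 0.1539, 0.0567]
tcp_rot: [[-0.214, -0.003, 0.977], [-0.977, 0.0, -0.214], [0.0, -1.0, -0.003]]
force: [-2.9, 1.3, 2.6]
opening: 0.003
```

```bash
python3 - <<'E'
from ov import *
print(bf())
ov("s30",300,130,130,110,6)
E
```

```text
[-106.6    0.2   56.7]
[0.505915   0.15391211 0.05670253] [-2.86106511  1.31302184  2.58454706] 0.002911799100611305
```

View pics/s30.png

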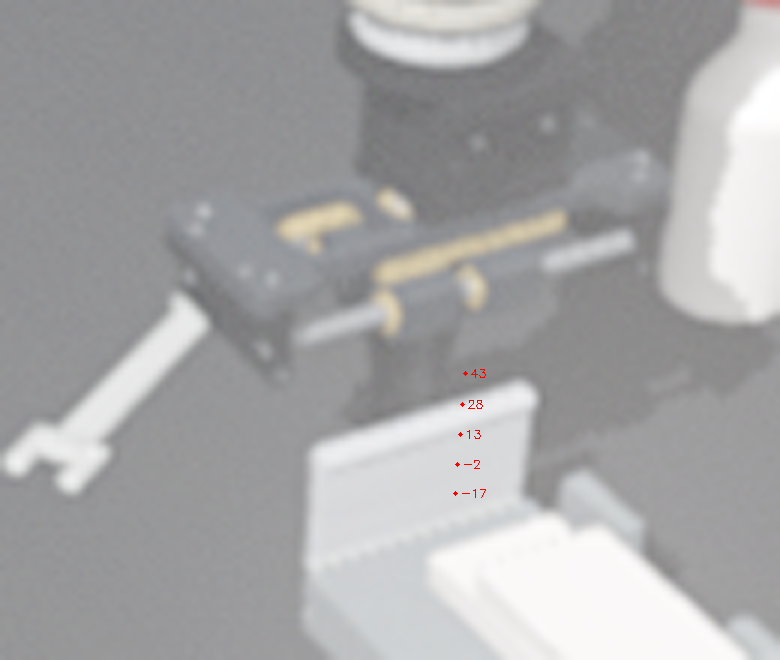

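>>> jog_arm([
  {"delta_pos": [1, -0.2, 0], "turn": 0, "fingers": 0},
  {"delta_pos": [2, -0.4, 0], "turn": 0, "fingers": 0},
  {"delta_pos": [2, -0.4, 0], "turn": 0, "fingers": 0},
  {"delta_pos": [2, -0.4, 0], "turn": 0, "fingers": 0},
])

```text
time_s: 45.03
position: [0.5061, 0.1538, 0.0567]
tcp_rot: [[-0.214, -0.006, 0.977], [-0.977, 0.0, -0.214], [0.001, -1.0, -0.006]]
force: [-6.8, 1.6, 4.9]
opening: 0.005
```

>>> jog_arm([
  {"delta_pos": [-5, 1, 0], "turn": 0, "fingers": 0},
  {"delta_pos": [-15, 3.2, 0], "turn": 0, "fingers": 0},
  {"delta_pos": [-30, 6.5, 5], "turn": 0, "fingers": 0},
  {"delta_pos": [-45, 9.7, 25], "turn": 0, "fingers": 0},
  {"delta_pos": [-50, 11, 60], "turn": 0, "fingers": 0},
  {"delta_pos": [-50, 11, 100], "turn": 0, "fingers": 0},
  {"delta_pos": [-50, 11, 130], "turn": 0, "fingers": 0},
  {"delta_pos": [-45, -29, 130], "turn": 0, "fingers": 0},
  {"delta_pos": [-40, -69, 130], "turn": 0, "fingers": 0},
  {"delta_pos": [-35, -110, 130], "turn": 0, "fingers": 0},
  {"delta_pos": [-30, -150, 130], "turn": 0, "fingers": 0},
  {"delta_pos": [-25, -190, 130], "turn": 0, "fingers": 0},
  {"delta_pos": [-20, -230, 130], "turn": 0, "fingers": 0},
  {"delta_pos": [-20, -265, 130], "turn": 0, "fingers": 0},
  {"delta_pos": [-20, -300, 130], "turn": 0, "fingers": 0},
  {"delta_pos": [-20, -340, 130], "turn": 0, "fingers": 0},
  {"delta_pos": [-20, -350, 130], "turn": 0, "fingers": 0},
  {"delta_pos": [-20, -350, 130], "turn": 0, "fingers": 0},
  {"delta_pos": [-20, -350, 130], "turn": 0, "fingers": 0},
])

```text
time_s: 46.62
position: [0.489, -0.1966, 0.1866]
tcp_rot: [[-0.215, -0.0, 0.977], [-0.977, 0.001, -0.215], [-0.001, -1.0, -0.0]]
force: [0.3, -0.2, -1.0]
opening: 0.004
```

```bash
cat > fin.py <<'E'
from ov import *
print(bf(),read_state()["time_s"])
P2=[610+.8*.977-.5*.213,131-.8*.213-.5*.977,-12.3]
for n,(x0,y0) in {"scene":(310,150),"top":(185,160)}.items():
    w,h,f=130,110,6
    im=capture(n); cv2.imwrite(f"pics/{n}_end.png",im[:,:,::-1])
    big=cv2.resize(im[y0:y0+h,x0:x0+w][:,:,::-1],None,fx=f,fy=f,interpolation=cv2.INTER_CUBIC)
    cv2.imwrite(f"pics/{n}_endz.png",big)
    def dr(P,col):
        u=((proj(n,w_of(P,P2))-[x0,y0])*f+f/2).astype(int)
        for i in range(8):
            for j in range(i):
                if bin(i^j).count("1")==1: cv2.line(big,tuple(map(int,u[i])),tuple(map(int,u[j])),col,1)
    dr(boxpts((-60,70,-15,45,30,44)),(0,0,255));dr(boxpts((-30,70,-15,45,44,58)),(255,0,0)); dr(boxpts((-96,-90,-50,50,30,85)),(0,255,0))
    cv2.imwrite(f"pics/{n}_endo.png",big)
E
python3 fin.py; python3 - <<'E'
import cv2,numpy as np
a=[cv2.imread(f"pics/{n}_{k}.png") for k in("endz","endo") for n in("scene","top")]
cv2.imwrite("pics/endm.png",cv2.resize(np.vstack([np.hstack(a[:2]),np.hstack(a[2:])]),(708,600),interpolation=cv2.INTER_AREA))
E
```

```text
[ -48.5 -345.8  186.6] 46.6167
```

View pics/endm.png

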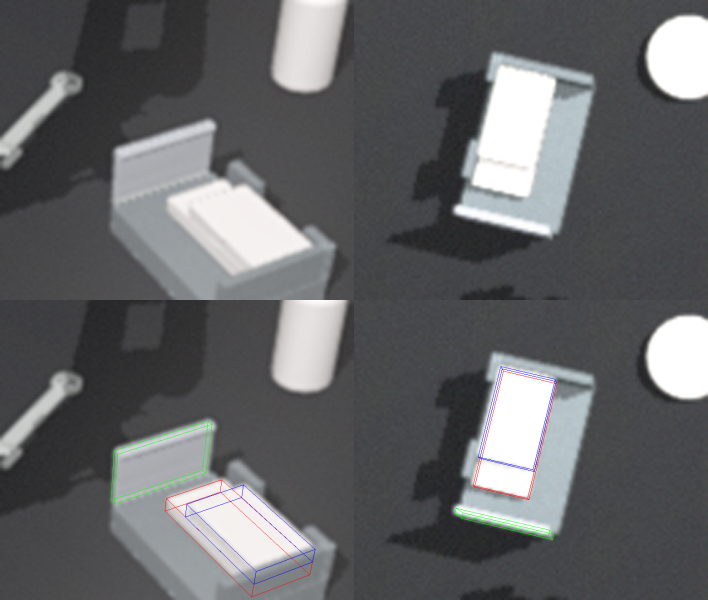

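View pics/scene_endz.png

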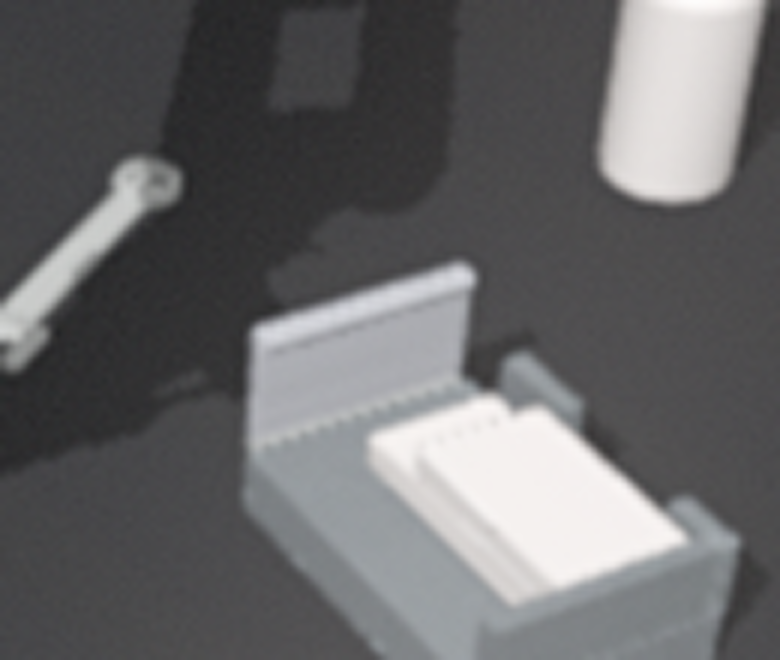

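View pics/scene_end.png

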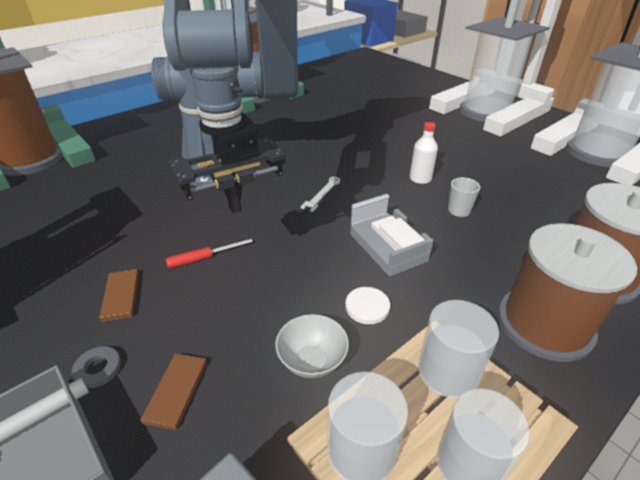

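The end pictures show the flap upright with its edge at crop (255,325)-(470,275), as at the start. Both plates are stacked in the corner on the flush outlines in both views. The wrench (320,193), screwdriver (210,253), bowl, disc, bottle, cup, flange and brown blocks are where they were. Hand in.

```bash
python3 -c "
from rig import *
print(read_state()['qvel']); print(hand_in())"
```

```text
[ 0.88971477 -0.12828219  0.03940183 -0.08139683 -0.09496725 -0.19882613]
the job is handed in; nothing more can be done
None
```

The job is handed in, at about 46.6 s on the robot clock. I folded the flap down, stacked the long white plate and then the short one in the corner of the box, and folded the flap back up.

**Last checks:**
- **Plates:** They press hard against both fences when pushed from the right and from the front. In both cameras they match the flush outlines to about 1 px (2–3 mm).
- **Flap:** It stopped firmly at the upright position, and the pictures show it upright with the arm clear.
- **Other things:** By eye, the bystanders and the brown look-alikes are where they were. I did not re-measure them.

**What failed or disagreed on the way:**
- **Tool length:** The fingertips sit 12.5 mm above the reported TCP, not 17 mm below it as listed. My first push therefore passed over the flap. I measured the offset by touching the bench (about 42 N, within the wrist limit) and used it from then on.
- **Raising the flap:** My first try slid over the bead. Hooking it deeper worked.

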